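# Sort batten samples by length into the sample drawer

### The job

The client meeting is over, so put the batten samples away: open the top drawer of the desk unit and sort all the samples lying on the garden plan by length into its three rows, short ones in the narrow row, medium in the middle one, long in the wide one, each lying across its row on the row's floor, none stacked or leaning. Then shut the drawer fully. Leave the pen pot, jar, marker and eraser where they are.

Things in the scene. Friction and masses are not known exactly. Their poses are not given: they have to be found in the camera images.
- short_a_c (a point): short batten sample, a rigid bar 60 mm long, 30 wide and 20 high lying flat, about 34 g, wood- or terracotta-coloured (colour says nothing of length; up to three of a length, all of one section). The point is its centre, 10 mm above what it lies flat on; x runs along its length, y across its 30 mm width. Absent (None) in some runs.
- short_b_c (a point): short batten sample, a rigid bar 60 mm long, 30 wide and 20 high lying flat, about 34 g, wood- or terracotta-coloured (colour says nothing of length; up to three of a length, all of one section). The point is its centre, 10 mm above what it lies flat on; x runs along its length, y across its 30 mm width. Absent (None) in some runs.
- medium_a_c (a point): medium batten sample, a rigid bar 85 mm long, 30 wide and 20 high lying flat, about 48 g, wood- or terracotta-coloured (colour says nothing of length; up to three of a length, all of one section). The point is its centre, 10 mm above what it lies flat on; x runs along its length, y across its 30 mm width. Absent (None) in some runs.
- medium_b_c (a point): medium batten sample, a rigid bar 85 mm long, 30 wide and 20 high lying flat, about 48 g, wood- or terracotta-coloured (colour says nothing of length; up to three of a length, all of one section). The point is its centre, 10 mm above what it lies flat on; x runs along its length, y across its 30 mm width. Absent (None) in some runs.
- medium_c_c (a point): medium batten sample, a rigid bar 85 mm long, 30 wide and 20 high lying flat, about 48 g, wood- or terracotta-coloured (colour says nothing of length; up to three of a length, all of one section). The point is its centre, 10 mm above what it lies flat on; x runs along its length, y across its 30 mm width. Absent (None) in some runs.
- long_a_c (a point): long batten sample, a rigid bar 110 mm long, 30 wide and 20 high lying flat, about 63 g, wood- or terracotta-coloured (colour says nothing of length; up to three of a length, all of one section). The point is its centre, 10 mm above what it lies flat on; x runs along its length, y across its 30 mm width. Absent (None) in some runs.
- long_b_c (a point): long batten sample, a rigid bar 110 mm long, 30 wide and 20 high lying flat, about 63 g, wood- or terracotta-coloured (colour says nothing of length; up to three of a length, all of one section). The point is its centre, 10 mm above what it lies flat on; x runs along its length, y across its 30 mm width. Absent (None) in some runs.
- row_short (a point): top drawer's narrowest row, to the robot's right, for short (60 mm) samples: a channel 76 mm wide (y) and 278 mm long (x), grey felt floor. The point is on its floor, mid-width, at its front end (the drawer front's inner face), and moves with the drawer; x points into the unit (the way the drawer shuts), y left, z up. Samples lie across it, length along y. With the drawer fully out it is open to above from x = 0 to 253 mm.
- row_medium (a point): top drawer's middle row, of middle width, for medium (85 mm) samples: a channel 101 mm wide (y) and 278 mm long (x), grey felt floor. The point is on its floor, mid-width, at its front end (the drawer front's inner face), and moves with the drawer; x points into the unit (the way the drawer shuts), y left, z up. Samples lie across it, length along y. With the drawer fully out it is open to above from x = 0 to 253 mm.
- row_long (a point): top drawer's widest row, to the robot's left, for long (110 mm) samples: a channel 126 mm wide (y) and 278 mm long (x), grey felt floor. The point is on its floor, mid-width, at its front end (the drawer front's inner face), and moves with the drawer; x points into the unit (the way the drawer shuts), y left, z up. Samples lie across it, length along y. With the drawer fully out it is open to above from x = 0 to 253 mm.
- unit_drawer0 (a joint): how far the unit's top drawer is pulled out, m: 0 shut (a stop), 0.26 fully out (a stop). It slides freely with about 1 N of friction and stays where it is left; it may start up to 6 cm ajar. It has no catch.
- unit_drawer0_handle (a point): middle of the top drawer's handle: a level steel bar 11 mm thick, 120 mm long along y, its centre 35 mm in front of the drawer front, on two thin stubs 51 mm either side of the middle; 99 mm above the table, 36 mm below the unit's top. Moves with the drawer; x points into the unit (opens along -x). The lower drawer, not needed, has a like handle 55 mm below.
- unit_front (a point): two-drawer desk unit, 323 deep (x), 353 wide (y), 134 mm high, dark steel, plywood drawer fronts, fixed; the point is the middle of its top's front edge, 15 mm behind the shut drawer front's face; x points away from the robot side. Top drawer: row floors 77 mm above the table; 4 mm dividers between rows stand 26 mm above the floor, side walls 35 mm, the front 44 mm.
- pot: grey pen pot, 94 mm across, pens to 165 mm high, standing; origin at the centre of its underside. Leave alone.
- jar: lidded jar of terracotta chippings, 64 mm across, 85 mm high; origin at the centre of its underside. Leave alone.
- marker: green and white marker pen lying on the table, 143 mm long along its x, 18 mm thick; origin on its underside near its middle. Leave alone.
- eraser: blue and white eraser, 57 x 23 x 13 mm; origin at the centre of its underside. Leave alone.
Mind the look-alikes: they are no part of the job. What is shaped like the part that bears short_b_c but green or purple is not meant.

How it is judged:
By the outcome, as a careful person would: the job done as asked, in the order asked, and still so for the second after the job is handed in, with the robot touching nothing.
Of short_a, short_b, medium_a, medium_b, medium_c, long_a, long_b only 5 to 7 are there at a start; the rules pass over those that are not, and their reading is None.
At some moment in a run one of short_a, short_b, medium_a, medium_b, medium_c, long_a, long_b may be knocked a few centimetres aside while the robot is not near it.
Once in a run the grip may slacken for a moment while it holds something.
It also fails if it takes over 210 s, if anything falls off the work surface, if the arm or the gripper's body presses on something with over 40 N, if the wrist force passes 120 N, or if a joint passes its speed limit or range.

### The arm

A 6-joint arm with a two-finger parallel gripper is mounted at the origin on the work surface. World frame = base frame: x ahead of the robot, y to its left, z up, the work surface at z = 0. Lengths are in m, angles in rad, forces in N, time in s.
With the tool pointing down it reaches from about 0.275 to 0.85 m from the base axis. Payload 19 kg.
Tool frame: the origin (TCP) lies at the very end of the fingers, on their centre line; the grasp point (between the pads) lies 19 mm behind it; z points along the fingers, y is the line along which they close (so a half turn about z gives the same grasp; the last joint's range is limited). The gripper opens to 85 mm and grips with 20 to 120 N. Pads are 22 mm wide; open, the fingers measure 114 mm over their backs; the gripper's body (76 mm by 85 mm) begins 54 mm behind the grasp point. The pads swing forward as they close: fully open they stand 13 mm farther back than shut.
Start: joints at [-0.134, 0.15, 1.437, -0, 1.554, -0.134], TCP at [0.575, -0, 0.231] pointing down, gripper open.
Joint ranges: [-2.8, 2.8], [-0.68, 2.1], [0.12, 2.68], [-1.39, 4.53], [0.16, 2.79], [-2.81, 2.81]. Speed limits (rad/s): [1.89, 1.89, 2.22, 3.01, 3.01, 3.01].

### API

Orientations are given as a 3x3 rotation matrix whose columns are the frame's x, y, z axes.
In Python, from cell import readout, get_image, workorder, regions_of, place_of gives the robot as it stands. The module is installed in compiled form; this text tells all that it offers.
- The arm moves only by the tool jog_arm, never from a script. Its argument "commands" is a list of rows, each an object with "offset": the shift along the tool's x, y, z in units of 50 mm (1.0 is 50 mm), a list of three; "yaw": the turn about the tool's z in units of 8 degrees (1.0 is 8 degrees). In form: [{"offset": [dx, dy, dz], "yaw": yaw}, ...]. A call has 1 to 10 rows; each row is the pose to reach, as a shift and turn from the pose commanded when the call began, along the tool's axes at that moment; what a row does not reach only later rows make up. A row lasts 1/10 s, in which the tool goes at most 50 mm and 8.59 degrees, less where a joint would pass 70% of its speed; a pose out of reach is approached as far as the arm can. A call with a gripper value outside its range is refused whole. "fingers" is the gripper command: -1 is fully open, 1 is shut, values between are in proportion, set as the call begins (left out, the last holds). The fingers move at their own pace and stop on an object; the grip force is fixed at half the most. Time passes only in rows, so rows that repeat a pose let the fingers close. It gives the time, the measured TCP pose, the force, the opening and the grip force at its end, in the units of the state.
- readout.state(): the state, without advancing time (a new reading comes with each control period).
- get_image(name): name is "scene" or "side" or "wrist"; returns a dict with "pixels" (420x560x3 uint8, red, green, blue), "fx", "fy", "cx", "cy" (pixels), "dist_coeffs" ([k1, k2, p1, p2, k3] as OpenCV has them; the pictures are not rectified), "rvec" (rotation vector, rad) and "tvec" (3), from world to camera coordinates, as OpenCV has them; the wrist camera has in their place "tool_from_camera" (4x4, takes a point from camera to tool coordinates, whose origin is the TCP and whose axes are the flange's). Camera axes: x right, y down, z forward; pixel columns grow to the right and rows downward; lengths in m; the calibration is good to about 2 mm. A picture is of the moment at which its call begins: read the wrist's pose just before it. There is no depth.
- workorder.close_job(): hands the job in; it is judged then, once.
Trained networks look in the newest picture that a camera, given by its name, has taken for a name from the list of things; names that differ only in an ending like _2 or _b are one class to them, and where a whole thing is asked for, a point or a joint stands for the part that bears it (a point fixed in the world has none). Each returns a list of dicts, best first, with "confidence" (0 to 1); they miss things now and then, are a little off and sometimes report something else, mostly with a low value. They report only what shows in the picture. A call takes as long as a camera call. They do not tell look-alikes from the thing itself.
- regions_of(query, camera): "mask" (420x560 bool, what is visible of it) and "point" ([column, row] in pixels, amid what is visible of it).
- place_of(query, camera): "point" ([column, row] in pixels: a listed point, or the origin of a listed thing).
The state is a dict: "time_s": time; "qpos": joint angles; "qvel": joint speeds; "tau": joint torques, N m; "tool_pos": TCP position; "eef_rot": TCP orientation; "force": force on the tool from outside, world axes, zero at the start; "torque": the same for the moment, N m; "grip_width": finger opening in m; "gripper_force": force on a finger pad.
Only numpy, scipy, OpenCV 4.12 (cv2) and the standard library are available. Lean on these libraries where they do the work, as an engineer would, in place of code of your own. Each camera call takes 0.05 s, during which the arm holds its last target. There are 200 camera calls.

## Working session

There is one attempt and no reset: what is moved stays moved. The work goes in short steps, Python scripts to look and compute and a tool call to move; the robot and the scene stay as the last step left them, time stands still between calls to the robot, and variables do not carry over. Pictures are saved under pics/ and viewed, at most 14 in all, crops included, and the job is handed in when it is done.

Besides the shell and the picture viewer there is one more tool, called after "Request:" by a JSON object that holds its "op" and its "data", one argument or row to a line. jog_arm: Moves the arm, as the interface text tells. Its arguments: {"type":"object","properties":{"commands":{"type":"array","items":{"type":"object","properties":{"offset":{"type":"array","items":{"type":"number"}},"yaw":{"type":"number"}}}},"fingers":{"type":"number"}},"required":["commands"]}

```bash
mkdir -p pics; cat > h.py <<'E'
import numpy as np, cv2
from cell import readout, get_image, workorder, regions_of, place_of
def save(im,n): cv2.imwrite('pics/'+n, im['pixels'][:,:,::-1])
def cam(im, st=None):
    if 'rvec' in im:
        R=cv2.Rodrigues(np.array(im['rvec'],float))[0]; t=np.array(im['tvec'],float).ravel()
        return R.T, -R.T@t   # world_from_cam, origin
    T=np.array(im['tool_from_camera']); Rt=np.array(st['eef_rot']); p=np.array(st['tool_pos'])
    return Rt@T[:3,:3], Rt@T[:3,3]+p
def K(im): return np.array([[im['fx'],0,im['cx']],[0,im['fy'],im['cy']],[0,0,1.]])
def toz(im,px,z,st=None):
    R,o=cam(im,st); px=np.array(px,float).reshape(-1,1,2)
    u=cv2.undistortPoints(px,K(im),np.array(im['dist_coeffs'],float)).reshape(-1,2)
    d=np.c_[u,np.ones(len(u))]@R.T
    return o+d*((z-o[2])/d[:,2])[:,None]
def proj(im,P,st=None):
    R,o=cam(im,st); Rc=R.T; 
    return cv2.projectPoints(np.array(P,float).reshape(-1,3),cv2.Rodrigues(Rc)[0],-Rc@o,K(im),np.array(im['dist_coeffs'],float))[0].reshape(-1,2)
E
python3 - <<'E'
from h import *
st=readout.state(); print({k:np.round(v,3).tolist() for k,v in st.items()})
for c in ['scene','side','wrist']:
    im=get_image(c); save(im,c+'0.png')
    R,o=cam(im,st); print(c,np.round(o,3),np.round(R[:,2],2))
    for q in ['short_a_c','medium_a_c','long_a_c','unit_drawer0_handle','row_short','row_medium','row_long','unit_front']:
        print(c,q,[(np.round(d['point']).tolist(),round(d['confidence'],2)) for d in place_of(q,c)])
E
```

```text
{'time_s': 0.0, 'qpos': [-0.134, 0.151, 1.438, -0.0, 1.554, -0.134], 'qvel': [-0.001, 0.001, -0.0, 0.001, 0.0, 0.0], 'tau': [0.0, -71.306, -57.086, -0.0, 0.009, 0.0], 'tool_pos': [0.575, 0.0, 0.231], 'eef_rot': [[0.0, 1.0, -0.001], [1.0, -0.0, 0.0], [0.0, -0.001, -1.0]], 'force': [1.179, 0.658, -0.508], 'torque': [-0.026, -0.027, -0.018], 'gripper_force': 0.0, 'grip_width': 0.086}
scene [ 1.54  -0.227  1.247] [-0.65  0.1  -0.75]
scene short_a_c [([256.0, 240.0], 0.61)]
scene medium_a_c [([196.0, 252.0], 0.74)]
scene long_a_c [([350.0, 246.0], 0.18)]
scene unit_drawer0_handle [([387.0, 222.0], 0.64), ([194.0, 288.0], 0.23)]
scene row_short [([356.0, 246.0], 0.75)]
scene row_medium [([383.0, 240.0], 0.86)]
scene row_long [([429.0, 234.0], 0.7)]
scene unit_front [([398.0, 236.0], 0.68)]
side [-0.079 -0.658  0.613] [ 0.63  0.58 -0.51]
side short_a_c [([312.0, 246.0], 0.64)]
side medium_a_c [([375.0, 280.0], 0.95), ([404.0, 262.0], 0.53)]
side long_a_c [([258.0, 170.0], 0.45)]
side unit_drawer0_handle [([235.0, 169.0], 0.77)]
side row_short [([275.0, 180.0], 0.74), ([354.0, 221.0], 0.19)]
side row_medium [([256.0, 171.0], 0.96)]
side row_long [([232.0, 157.0], 0.69)]
side unit_front [([252.0, 152.0], 0.63)]
wrist [0.575 0.084 0.372] [-0.   -0.33 -0.95]
wrist short_a_c [([290.0, 304.0], 0.59)]
wrist medium_a_c []
wrist long_a_c []
wrist unit_drawer0_handle []
wrist row_short [([433.0, 93.0], 0.8)]
wrist row_medium []
wrist row_long []
wrist unit_front []
```

View pics/scene0.png

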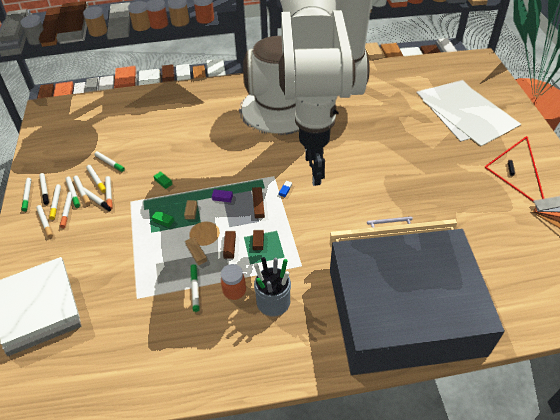

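View pics/side0.png

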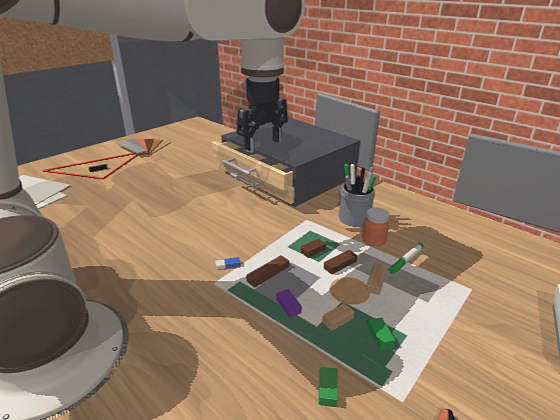

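View pics/wrist0.png

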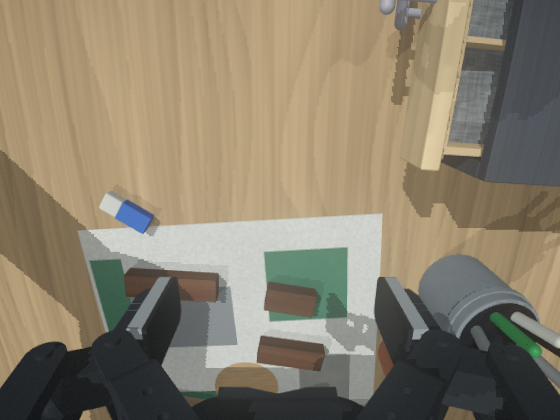

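Scene picture candidates: dark bars at (258,202) long, (229,245) medium and (258,240) short; wood bars at (190,210) and (196,252). The look-alikes are purple (223,196) and green (162,219) and (162,179). The beige patch at (186,298) beside the marker is unclear. The drawer is slightly ajar, with its handle at (388,222).

```bash
python3 - <<'E'
from h import *
sc=get_image('scene'); si=get_image('side')
print('handle',toz(sc,[(387,222),(371,222),(411,219)],.099).round(3).tolist(), toz(si,[(235,169)],.099).round(3).tolist())
print('front',toz(sc,[(398,236)],.134).round(3).tolist(), toz(si,[(252,152)],.134).round(3).tolist())
print('corners top', toz(sc,[(332,246),(462,230),(501,333),(352,370)],.134).round(3).tolist())
for n,p in dict(longd=(258,202),medd=(229,245),shortd=(258,240),w1=(190,210),w2=(196,252),patch=(186,298),pot=(273,290),eraser=(286,189)).items(): print(n,toz(sc,[p],.02).round(3).tolist())
E
```

```text
handle [[0.663, 0.197, 0.099], [0.655, 0.154, 0.099], [0.665, 0.266, 0.099]] [[0.643, 0.191, 0.099]]
front [[0.741, 0.199, 0.134]] [[0.713, 0.188, 0.134]]
corners top [[0.741, 0.022, 0.134], [0.753, 0.373, 0.134], [1.057, 0.35, 0.134], [1.078, -0.011, 0.134]]
longd [[0.457, -0.136, 0.02]]
medd [[0.604, -0.24, 0.02]]
shortd [[0.6, -0.156, 0.02]]
w1 [[0.452, -0.342, 0.02]]
w2 [[0.612, -0.334, 0.02]]
patch [[0.758, -0.371, 0.02]]
pot [[0.773, -0.14, 0.02]]
eraser [[0.42, -0.043, 0.02]]
```

```bash
python3 - <<'E'
import cv2
i=cv2.imread('pics/scene0.png')
a=cv2.resize(i[170:310,120:310],None,fx=4,fy=4,interpolation=cv2.INTER_CUBIC)
cv2.imwrite('pics/c1.png',a)
E
```

```text
(no output)
```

View pics/c1.png

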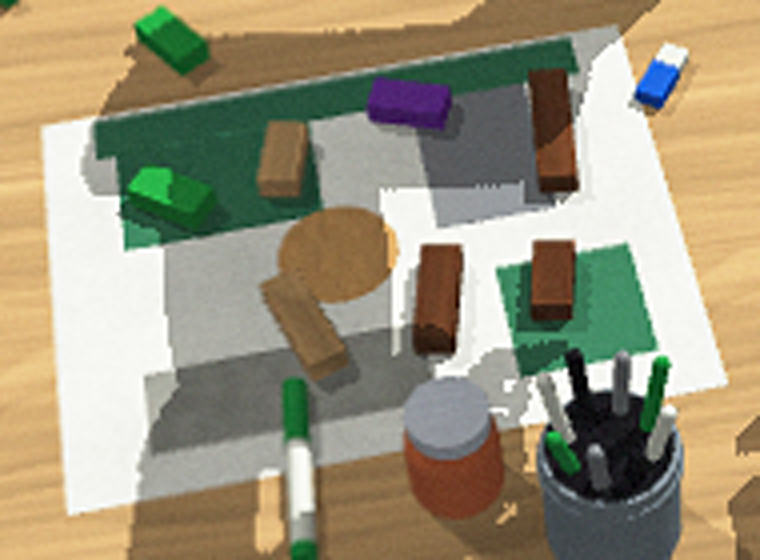

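The crop confirms five target battens: dark long, dark medium, dark short, wood short and wood medium. The green and purple bars are look-alikes, and the patch by the marker is just sunlit table. I'll look at the drawer from above first.

Request:
{"op": "jog_arm", "data": {
  "commands": [
    {"offset":[1,0,-0.5],"yaw":0},
    {"offset":[2,0,-1],"yaw":0},
    {"offset":[3,0,-1.5],"yaw":0},
    {"offset":[4,0,-1.5],"yaw":0},
    {"offset":[4,0,-1.5],"yaw":0},
    {"offset":[4,0,-1.5],"yaw":0}
  ]
}}

```text
time_s: 2.05
tool_pos: [0.5747, 0.2022, 0.3062]
eef_rot: [[-0.003, 1.0, -0.0], [1.0, 0.003, 0.0], [0.0, -0.0, -1.0]]
force: [0.3, -0.7, -0.3]
grip_width: 0.0854
gripper_force: 0.0
```

```bash
python3 - <<'E'
from h import *
st=readout.state(); print(st['time_s'],np.round(st['tool_pos'],3),np.round(st['eef_rot'],3).tolist())
im=get_image('wrist'); save(im,'w1.png')
for q,z in [('unit_drawer0_handle',.099),('row_short',.077),('row_medium',.077),('row_long',.077),('unit_front',.134)]:
    for d in place_of(q,'wrist'): print(q,np.round(d['point']),round(d['confidence'],2),toz(im,[d['point']],z,st).round(3))
E
```

```text
2.05 [0.575 0.202 0.306] [[-0.003, 1.0, -0.0], [1.0, 0.003, 0.0], [0.0, -0.0, -1.0]]
unit_drawer0_handle [356. 175.] 0.81 [[0.656 0.203 0.099]]
row_short [387. 268.] 0.82 [[0.708 0.083 0.077]]
row_medium [396. 194.] 0.83 [[0.708 0.176 0.077]]
row_long [414.  84.] 0.94 [[0.714 0.294 0.077]]
unit_front [445. 188.] 0.98 [[0.734 0.2   0.134]]
unit_front [413.  82.] 0.57 [[0.692 0.294 0.134]]
```

View pics/w1.png

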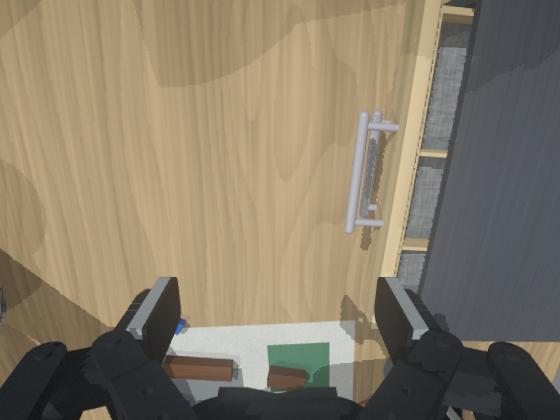

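The handle bar runs from (364,115) to (350,230), and the unit's top front edge from about (475,15) to (424,335).

```bash
python3 - <<'E'
from h import *
st=readout.state(); im=get_image('wrist')
a=toz(im,[(364,115),(350,230)],.099,st); print(a.round(4).tolist(), a.mean(0), np.degrees(np.arctan2(*(a[0]-a[1])[:2])))
b=toz(im,[(473,20),(425,335)],.134,st); print(b.round(4).tolist(), np.degrees(np.arctan2(*(b[0]-b[1])[:2])))
c=toz(im,[(443,5),(397,240)],.121,st); print(c.round(4).tolist(), np.degrees(np.arctan2(*(c[0]-c[1])[:2])))
E
```

```text
[[0.6605, 0.2597, 0.099], [0.6545, 0.1378, 0.099]] [0.65751899 0.19875414 0.099     ] 2.826271579150305
[[0.7391, 0.341, 0.134], [0.7406, 0.0245, 0.134]] -0.27024302139339396
[[0.7176, 0.3544, 0.121], [0.6994, 0.1355, 0.121]] 4.730565583630881
```

Request:
{"op": "jog_arm", "data": {
  "commands": [
    {"offset":[0,0.8,0.5],"yaw":0.375},
    {"offset":[-0.06,1.62,1],"yaw":0.375},
    {"offset":[-0.06,1.62,2],"yaw":0.375},
    {"offset":[-0.06,1.62,2.8],"yaw":0.375},
    {"offset":[-0.06,1.62,3.2],"yaw":0.375},
    {"offset":[-0.06,1.62,3.2],"yaw":0.375},
    {"offset":[-0.06,1.62,3.2],"yaw":0.375}
  ],
  "fingers": 0.4
}}

```text
time_s: 3.1
tool_pos: [0.6563, 0.1966, 0.1473]
eef_rot: [[0.053, 0.999, 0.001], [0.999, -0.053, 0.0], [0.0, 0.001, -1.0]]
force: [1.2, 0.5, 0.2]
grip_width: 0.0256
gripper_force: 0.0
```

```bash
python3 - <<'E'
from h import *
st=readout.state(); print(st['time_s'],np.round(st['tool_pos'],4),np.round(st['eef_rot'],3).tolist(),st['grip_width'])
im=get_image('wrist'); save(im,'w2.png')
for d in place_of('unit_drawer0_handle','wrist'): print(np.round(d['point']),round(d['confidence'],2),toz(im,[d['point']],.099,st).round(3))
E
```

```text
3.1 [0.6563 0.1966 0.1473] [[0.053, 0.999, 0.001], [0.999, -0.053, 0.0], [0.0, 0.001, -1.0]] 0.02562115408953483
[278. 229.] 0.9 [[0.657 0.202 0.099]]
```

View pics/w2.png

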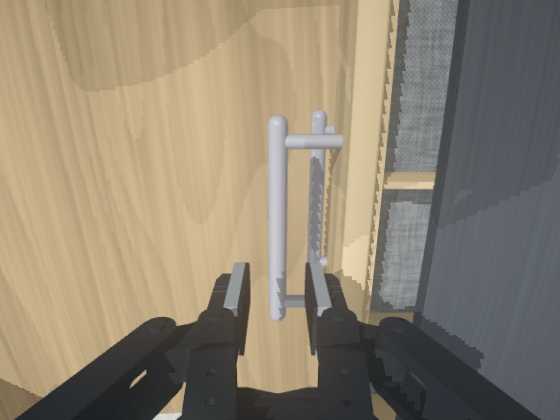

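The bar (278,115–318) runs parallel to the fingers and sits between them. I'll descend and pull.

Request:
{"op": "jog_arm", "data": {
  "commands": [
    {"offset":[0,0,0.5],"yaw":0},
    {"offset":[0,0,1],"yaw":0},
    {"offset":[0,0,1.34],"yaw":0},
    {"offset":[0,0,1.34],"yaw":0},
    {"offset":[0,-0.15,1.34],"yaw":0},
    {"offset":[0,-0.4,1.34],"yaw":0},
    {"offset":[0,-0.7,1.34],"yaw":0},
    {"offset":[0,-1.0,1.34],"yaw":0},
    {"offset":[0,-1.4,1.34],"yaw":0},
    {"offset":[0,-1.8,1.34],"yaw":0}
  ]
}}

```text
time_s: 4.2
tool_pos: [0.5657, 0.2018, 0.0808]
eef_rot: [[0.052, 0.999, 0.002], [0.999, -0.052, 0.0], [0.001, 0.002, -1.0]]
force: [2.9, 0.1, 1.4]
grip_width: 0.0255
gripper_force: 0.9
```

Request:
{"op": "jog_arm", "data": {
  "commands": [
    {"offset":[0,-0.4,0],"yaw":0},
    {"offset":[0,-0.8,0],"yaw":0},
    {"offset":[0,-1.2,0],"yaw":0},
    {"offset":[0,-1.6,0],"yaw":0},
    {"offset":[0,-2.0,0],"yaw":0},
    {"offset":[0,-2.3,0],"yaw":0},
    {"offset":[0,-2.5,0],"yaw":0},
    {"offset":[0,-2.6,0],"yaw":0}
  ]
}}

```text
time_s: 5.0
tool_pos: [0.4358, 0.2086, 0.0799]
eef_rot: [[0.052, 0.999, 0.001], [0.999, -0.052, 0.0], [0.0, 0.001, -1.0]]
force: [0.5, 0.5, 0.5]
grip_width: 0.0257
gripper_force: 0.3
```

Request:
{"op": "jog_arm", "data": {
  "commands": [
    {"offset":[0,-0.1,0],"yaw":0},
    {"offset":[0,-0.2,0],"yaw":0},
    {"offset":[0,-0.2,0],"yaw":0}
  ]
}}

```text
time_s: 5.3
tool_pos: [0.4259, 0.209, 0.0792]
eef_rot: [[0.052, 0.999, -0.001], [0.999, -0.052, -0.0], [-0.0, -0.001, -1.0]]
force: [-0.0, -0.2, -0.2]
grip_width: 0.0256
gripper_force: 0.0
```

Request:
{"op": "jog_arm", "data": {
  "commands": [
    {"offset":[0,-0.07,0],"yaw":0},
    {"offset":[0,-0.14,0],"yaw":0},
    {"offset":[0,-0.14,0],"yaw":0}
  ]
}}

```text
time_s: 5.6
tool_pos: [0.4189, 0.2094, 0.0791]
eef_rot: [[0.052, 0.999, -0.001], [0.999, -0.052, -0.0], [-0.0, -0.001, -1.0]]
force: [0.1, -0.5, 0.4]
grip_width: 0.0257
gripper_force: 0.0
```

Request:
{"op": "jog_arm", "data": {
  "commands": [
    {"offset":[0,-0.1,0],"yaw":0},
    {"offset":[0,-0.2,0],"yaw":0},
    {"offset":[0,-0.2,0],"yaw":0}
  ]
}}

```text
time_s: 5.9
tool_pos: [0.4169, 0.2095, 0.0799]
eef_rot: [[0.053, 0.998, 0.018], [0.999, -0.053, 0.001], [0.002, 0.017, -1.0]]
force: [84.0, -2.4, -54.5]
grip_width: 0.0259
gripper_force: 41.0
```

```bash
python3 - <<'E'
from h import *
im=get_image('scene'); save(im,'s3.png')
sub=cv2.resize(im['pixels'][130:400,180:540,::-1],None,fx=2,fy=2); cv2.imwrite('pics/s3c.png',sub)
for q,z in [('unit_drawer0_handle',.099),('row_short',.077),('row_medium',.077),('row_long',.077)]:
  for d in place_of(q,'scene'): print(q,np.round(d['point']),round(d['confidence'],2),toz(im,[d['point']],z).round(3))
E
```

```text
unit_drawer0_handle [370. 162.] 0.85 [[0.429 0.214 0.099]]
row_short [334. 181.] 0.83 [[0.464 0.097 0.077]]
row_medium [365. 178.] 0.82 [[0.472 0.191 0.077]]
row_long [404. 173.] 0.95 [[0.471 0.314 0.077]]
row_long [363. 180.] 0.72 [[0.479 0.182 0.077]]
```

View pics/s3c.png

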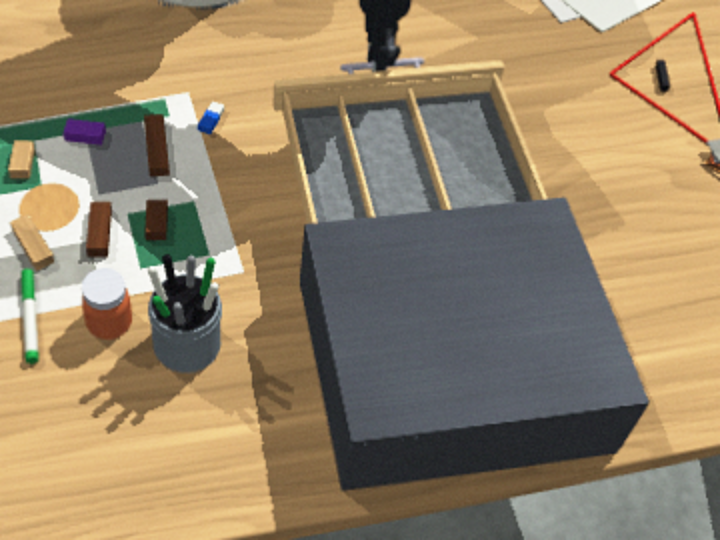

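The drawer is fully out against its stop, so I'll release the hook, rise, and look into the rows.

Request:
{"op": "jog_arm", "data": {
  "commands": [
    {"offset":[0,0.15,0],"yaw":0},
    {"offset":[0,0.3,0],"yaw":0},
    {"offset":[0,0.3,-0.5],"yaw":0},
    {"offset":[0,0.3,-1.5],"yaw":0},
    {"offset":[0,0.5,-2.5],"yaw":0},
    {"offset":[0.2,1.5,-3.5],"yaw":0},
    {"offset":[0.4,2.5,-4.5],"yaw":0},
    {"offset":[0.6,3.0,-5],"yaw":0},
    {"offset":[0.6,3.0,-5],"yaw":0},
    {"offset":[0.6,3.0,-5],"yaw":0}
  ],
  "fingers": -1
}}

```text
time_s: 7.15
tool_pos: [0.5631, 0.2324, 0.3309]
eef_rot: [[0.053, 0.999, 0.002], [0.999, -0.053, 0.001], [0.001, 0.002, -1.0]]
force: [-0.4, -0.0, 0.9]
grip_width: 0.0853
gripper_force: 0.0
```

```bash
python3 - <<'E'
from h import *
st=readout.state(); print(st['time_s'],np.round(st['tool_pos'],4),st['force'])
im=get_image('wrist'); save(im,'w3.png')
for q,z in [('unit_drawer0_handle',.099),('row_short',.077),('row_medium',.077),('row_long',.077),('unit_front',.134)]:
  for d in place_of(q,'wrist'): print(q,np.round(d['point']),round(d['confidence'],2),toz(im,[d['point']],z,st).round(4))
E
```

```text
7.15 [0.5631 0.2324 0.3309] [-0.40497184 -0.03846018  0.90352663]
unit_drawer0_handle [166. 194.] 0.89 [[0.4368 0.2117 0.099 ]]
row_short [219. 274.] 0.82 [[0.4807 0.0948 0.077 ]]
row_medium [221. 204.] 0.67 [[0.4935 0.19   0.077 ]]
row_medium [226. 375.] 0.49 [[ 0.4722 -0.074   0.077 ]]
row_long [220. 206.] 0.65 [[0.4928 0.188  0.077 ]]
unit_front [443. 202.] 0.57 [[0.7344 0.1982 0.134 ]]
```

View pics/w3.png

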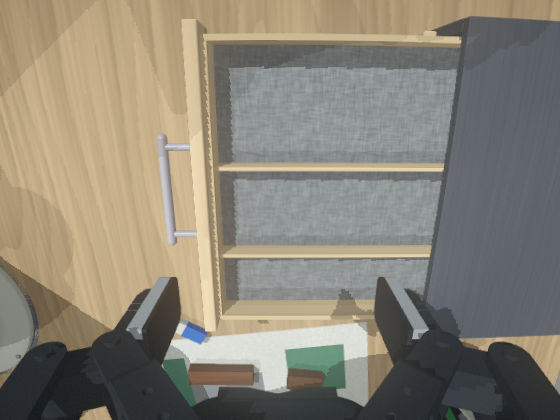

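The dividers' top edges show at (220–442,167) and (222–430,251), and the drawer front's inner face at column ~215–222. Next I'll fit the drawer frame.

```bash
python3 - <<'E'
from h import *
st=readout.state(); im=get_image('wrist')
a=toz(im,[(220,167),(442,168.5),(222,250.5),(430,252.5)],.103,st)
for th in (-2.5,-3,-3.5):
    t=np.radians(th); ux=np.array([np.cos(t),np.sin(t)]); uy=np.array([-np.sin(t),np.cos(t)])
    print(th,(a[:,:2]@ux).round(4),(a[:,:2]@uy).round(4))
print('angles',[np.degrees(np.arctan2(*(a[i+1]-a[i])[[1,0]])) for i in (0,2)])
t=np.radians(-3);ux=np.array([np.cos(t),np.sin(t)]); uy=np.array([-np.sin(t),np.cos(t)])
for n,z,p in [('front in top',.121,(207,150)),('floor front',.077,(220,130)),('unit edge',.134,(442,170)),('unit edge2',.134,(428,300)),('handle',.099,(162,136)),('h2',.099,(172,243)),('frontL',.121,(200,20)),('frontR',.121,(214,330)),('Lwall',.112,(330,43)),('Rwall',.112,(330,301))]:
    w=toz(im,[p],z,st)[0][:2]; print(n,w.round(4),(w@ux).round(4),(w@uy).round(4))
E
```

```text
-2.5 [0.4874 0.7294 0.4835 0.7299] [0.2617 0.2585 0.1623 0.1569]
-3 [0.4851 0.7272 0.482  0.7285] [0.266  0.2648 0.1665 0.1633]
-3.5 [0.4827 0.7248 0.4806 0.727 ] [0.2702 0.2712 0.1707 0.1696]
angles [np.float64(-3.262651951622318), np.float64(-3.7463448133548747)]
front in top [0.4902 0.2621] 0.4758 0.2873
floor front [0.498  0.2768] 0.4828 0.3025
unit edge [0.7253 0.2324] 0.7122 0.27
unit edge2 [0.7254 0.0801] 0.7202 0.118
handle [0.439  0.2764] 0.4239 0.299
h2 [0.431  0.1518] 0.4225 0.1741
frontL [0.4968 0.3817] 0.4762 0.4072
frontR [0.4722 0.0426] 0.4693 0.0672
Lwall [0.6166 0.3565] 0.5971 0.3883
Rwall [0.6154 0.071 ] 0.6108 0.1031
```

```bash
python3 - <<'E'
from h import *
i=cv2.imread('pics/w3.png').astype(int)
sat=(i[:,:,2]-i[:,:,0])  # wood: R>B
for c in (260,330,400):
    for r0,r1 in ((30,52),(158,176),(240,264),(292,328)):
        print(c,r0,sat[r0:r1,c].tolist())
for r in (120,220): print('row',r,sat[r,185:232].tolist())
E
```

```text
260 30 [58, 58, 58, 57, 56, 56, 56, 55, 56, 55, 40, 38, 39, 38, 32, 5, 3, 3, 3, 2, 3, 2]
260 158 [-4, -4, -4, -4, 17, 43, 49, 50, 50, 54, 55, 55, 48, 22, 1, 0, 0, 0]
260 240 [-2, -2, -2, -2, -2, 31, 50, 50, 51, 50, 52, 51, 51, 51, 53, 55, 56, 43, 12, 0, -1, -3, -3, -3]
260 292 [-1, -2, 0, 0, -2, -1, -2, -2, 46, 48, 48, 49, 49, 48, 49, 49, 49, 50, 49, 49, 48, 49, 48, 50, 54, 55, 55, 53, 40, 40, 41, 47, 54, 55, 55, 53]
330 30 [55, 54, 55, 55, 55, 54, 54, 54, 54, 53, 48, 40, 39, 38, 38, 5, 3, 3, 1, -1, -1, -1]
330 158 [-5, -5, -5, -4, 15, 42, 50, 50, 51, 54, 55, 55, 48, 24, 0, -1, -1, -1]
330 240 [-4, -3, -3, -3, -3, 25, 45, 49, 50, 50, 50, 51, 50, 49, 54, 56, 56, 40, 9, -2, -3, -4, -3, -3]
330 292 [-2, -3, -3, -2, -2, -2, -3, 2, 48, 49, 48, 48, 48, 50, 49, 49, 48, 48, 49, 48, 49, 50, 47, 46, 49, 52, 55, 54, 53, 53, 53, 53, 53, 27, 7, 3]
400 30 [53, 55, 54, 55, 54, 54, 55, 54, 54, 55, 55, 52, 42, 43, 42, 43, 16, 2, -1, 0, 1, 1]
400 158 [-4, -4, -4, -2, 4, 40, 49, 50, 51, 53, 55, 56, 53, 30, -1, -2, -2, -1]
400 240 [-4, -4, -5, -4, -3, 33, 47, 50, 50, 51, 52, 51, 51, 50, 56, 57, 56, 18, -2, -5, -5, -5, -5, -5]
400 292 [-7, -7, -7, -7, -7, -7, -6, -7, -7, -7, -8, -7, -7, -5, 0, 2, 4, 2, 3, 2, 2, 3, 4, 3, 3, 2, 3, 4, 3, 3, 2, 4, 2, 5, 3, 2]
row 120 [60, 61, 55, 56, 57, 56, 55, 55, 56, 56, 56, 55, 56, 55, 56, 56, 52, 45, 42, 44, 44, 44, 43, 54, 55, 45, 41, 42, 41, 40, 40, 24, 5, 5, 7, 7, 6, 5, 5, 5, 6, 5, 4, 5, 2, 1, -3]
row 220 [60, 60, 61, 61, 62, 61, 61, 60, 59, 60, 58, 56, 58, 57, 58, 57, 58, 58, 57, 58, 57, 57, 56, 52, 42, 44, 46, 46, 50, 55, 56, 47, 43, 42, 42, 41, 33, 7, 8, 10, 10, 9, 6, 9, 8, 10, 8]
```

```bash
python3 - <<'E'
from h import *
st=readout.state(); im=get_image('wrist')
obs=[(330,162.3,.077,.0295),(330,171,.103,.0255),(400,162.6,.077,.0295),(400,171.2,.103,.0255),(260,162.3,.077,.0295),
(260,244.8,.077,-.0755),(260,257.7,.103,-.0795),(400,244.8,.077,-.0755),(400,256.8,.103,-.0795),(330,299.7,.077,-.1555),(260,299.7,.077,-.1555),(330,316,.112,-.1555),(260,44.6,.077,.1555),(330,44.6,.077,.1555),(260,40,.112,.1555),(400,46,.077,.1555)]
W=np.array([toz(im,[(o[0],o[1])],o[2],st)[0] for o in obs]); v=np.array([o[3] for o in obs])
from scipy.optimize import least_squares
f=lambda p: -np.sin(p[1])*W[:,0]+np.cos(p[1])*W[:,1]-p[0]-v
r=least_squares(f,[.24,-.055]); print(r.x,np.degrees(r.x[1]),(f(r.x)*1e3).round(1))
t=r.x[1]; ux=np.array([np.cos(t),np.sin(t)])
F=toz(im,[(216,120),(221.3,220)],.077,st)[:,:2]@ux; print('front u',F)
print('unit edge u', toz(im,[(445,150),(437,220)],.134,st)[:,:2]@ux)
E
```

```text
[ 0.23605603 -0.05190909] -2.9741718459028976 [ 0.  -0.3 -0.  -0.3 -0.   1.   0.3  0.5  0.9  0.6  0.8  0.4 -0.9 -0.8
 -1.  -1.1]
front u [0.47922734 0.4790656 ]
unit edge u [0.71269384 0.71547559]
```

The drawer frame fits to about 1 mm (yaw −3.0°). Now I'll survey the battens from above.

Request:
{"op": "jog_arm", "data": {
  "commands": [
    {"offset":[-1,0,0],"yaw":0},
    {"offset":[-2,0,0],"yaw":0},
    {"offset":[-3,0,0],"yaw":0},
    {"offset":[-4,0,0],"yaw":0},
    {"offset":[-5,0,0],"yaw":0},
    {"offset":[-6,0,0],"yaw":0},
    {"offset":[-7,0,0],"yaw":0},
    {"offset":[-8,0,0],"yaw":0},
    {"offset":[-9,0,0],"yaw":0},
    {"offset":[-10,0,0],"yaw":0}
  ]
}}

```text
time_s: 8.55
tool_pos: [0.5337, -0.2691, 0.3294]
eef_rot: [[0.052, 0.999, 0.0], [0.999, -0.052, -0.0], [-0.0, 0.0, -1.0]]
force: [1.8, 0.3, 0.2]
grip_width: 0.0853
gripper_force: 0.0
```

Request:
{"op": "jog_arm", "data": {
  "commands": [
    {"offset":[-0.6,0,0],"yaw":0},
    {"offset":[-0.6,0,0],"yaw":0},
    {"offset":[-0.6,0,0],"yaw":0},
    {"offset":[-0.6,0,0],"yaw":0}
  ]
}}

```text
time_s: 8.95
tool_pos: [0.533, -0.2963, 0.3295]
eef_rot: [[0.052, 0.999, 0.0], [0.999, -0.052, 0.0], [0.0, 0.0, -1.0]]
force: [-0.5, 0.4, 0.6]
grip_width: 0.0856
gripper_force: 0.0
```

```bash
cat >> h.py <<'E'
def rects(im,st,q='short_a_c medium_a_c long_a_c'.split(),top=.02):
    """battens: net masks -> outline on plane z=top -> min-area rect"""
    out=[]
    for n in q:
        for d in regions_of(n,'wrist'):
            m=d['mask'].astype(np.uint8); 
            if m.sum()<80: continue
            cs=max(cv2.findContours(m,cv2.RETR_EXTERNAL,cv2.CHAIN_APPROX_NONE)[0],key=len).reshape(-1,2)
            W=toz(im,cs,top,st)[:,:2]*1000
            (c,s,a)=cv2.minAreaRect(W.astype(np.float32))
            if s[0]<s[1]: s=s[::-1]; a+=90
            rgb=im['pixels'][d['mask']].mean(0)
            out.append((n,round(d['confidence'],2),np.round(d['point']).tolist(),np.round(c).tolist(),np.round(s).tolist(),round((a+90)%180-90,1),rgb.round().tolist()))
    return out
E
python3 - <<'E'
from h import *
st=readout.state(); print(st['time_s'],np.round(st['tool_pos'],4))
im=get_image('wrist'); save(im,'w4.png')
for r in rects(im,st): print(*r)
E
```

```text
8.95 [ 0.533  -0.2963  0.3295]
short_a_c 0.69 [319.0, 43.0] [589.0, -159.0] [63.0, 32.0] -10.8 [115.0, 97.0, 81.0]
medium_a_c 0.86 [326.0, 182.0] [597.0, -336.0] [83.0, 35.0] 20.1 [161.0, 143.0, 115.0]
```

View pics/w4.png

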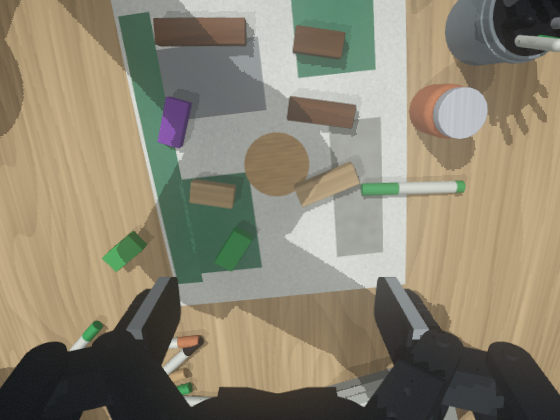

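The wrist view shows the same five battens: dark long (200,31), dark short (319,42), dark medium (322,112), wood medium (328,184) and wood short (213,193). The look-alikes are purple (174,121) and green (233,248) and (124,251). I'll segment each one locally for its pose.

```bash
cat >> h.py <<'E'
def seg(im,st,box,top=.02):
    x0,y0,x1,y1=box; m=np.zeros(im['pixels'].shape[:2],np.uint8)
    px=np.ascontiguousarray(im['pixels'][:,:,::-1])
    a,b,c,d=max(0,x0-14),max(0,y0-14),x1+14,y1+14
    sub=px[b:d,a:c].copy(); mm=np.zeros(sub.shape[:2],np.uint8)
    cv2.grabCut(sub,mm,(x0-a,y0-b,x1-x0,y1-y0),np.zeros((1,65)),np.zeros((1,65)),6,cv2.GC_INIT_WITH_RECT)
    m[b:d,a:c]=((mm==1)|(mm==3))
    m=cv2.morphologyEx(m,cv2.MORPH_OPEN,np.ones((3,3)))
    cs=max(cv2.findContours(m,cv2.RETR_EXTERNAL,cv2.CHAIN_APPROX_NONE)[0],key=cv2.contourArea).reshape(-1,2)
    W=toz(im,cs,top,st)[:,:2]*1000
    c,s,an=cv2.minAreaRect(W.astype(np.float32))
    if s[0]<s[1]: s=s[::-1]; an+=90
    return m,np.round(c,1).tolist(),np.round(s,1).tolist(),round((an+90)%180-90,1)
E
python3 - <<'E'
from h import *
st=readout.state(); im=get_image('wrist')
B=dict(longd=(150,14,250,50),shortd=(289,22,350,62),medd=(284,92,360,133),medw=(292,159,364,209),shortw=(186,174,241,212))
v=im['pixels'][:,:,::-1].copy()
for n,b in B.items():
    m,c,s,a=seg(im,st,b); print(n,c,s,a)
    v[cv2.morphologyEx(m,cv2.MORPH_GRADIENT,np.ones((3,3)))>0]=(0,255,255)
cv2.imwrite('pics/w4s.png',cv2.resize(v[:220,130:400],None,fx=2.8,fy=2.7))
E
```

```text
longd [447.8, -139.3] [112.8, 31.1] -3.7
shortd [592.8, -159.8] [67.5, 31.8] -9.5
medd [591.6, -241.3] [85.4, 30.6] -9.8
medw [598.1, -337.3] [86.0, 47.5] 21.3
shortw [443.1, -335.2] [61.0, 46.6] -10.8
```

View pics/w4s.png

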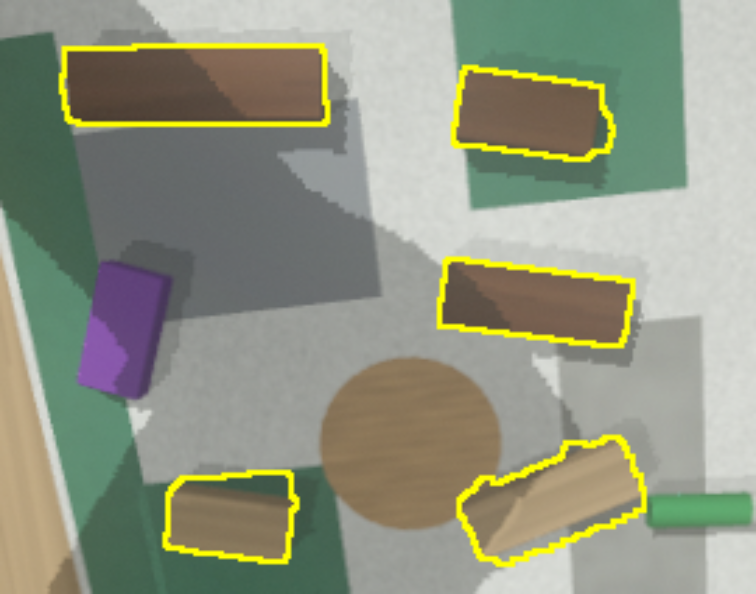

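All five outlines fit, and the lengths are confirmed (113, 67, 85, 86 and 61 mm). I'll start with the dark short one.

```bash
cat >> h.py <<'E'
t0=np.radians(-2.97)
def row(name,u):
    v=.23606+{'s':-.1175,'m':-.025,'l':.0925}[name]; u=.479+u
    return u*np.cos(t0)-v*np.sin(t0), u*np.sin(t0)+v*np.cos(t0)
def plan(p,ang,st=None):
    """offset/yaw (tool units) from present pose to TCP p with tool y at world angle ang deg (mod 180)"""
    st=st or readout.state(); R=np.array(st['eef_rot']); d=R.T@(np.array(p)-st['tool_pos'])/.05
    cur=np.degrees(np.arctan2(R[1,1],R[0,1])); dw=(ang-cur+90)%180-90
    print('offset',d.round(2).tolist(),'yaw',round(-dw/8,2),'or',round((-dw+(180 if dw>0 else -180))/8,2),'q6',round(st['qpos'][5],2),'cur',round(cur,1))
E
python3 - <<'E'
from h import *
plan((.589,-.159,.12),80)
for n in 'sml': print(n,[np.round(row(n,u),4).tolist() for u in (.06,.13)])
E
```

```text
offset [2.8, 0.97, 4.19] yaw -10.37 or 12.13 q6 -0.58 cur -2.9
s [[0.5444, 0.0905], [0.6143, 0.0868]]
m [[0.5492, 0.1828], [0.6191, 0.1792]]
l [[0.5553, 0.3002], [0.6252, 0.2966]]
```

Request:
{"op": "jog_arm", "data": {
  "commands": [
    {"offset":[2.8,0.97,4.19],"yaw":-10.37},
    {"offset":[2.8,0.97,4.19],"yaw":-10.37},
    {"offset":[2.8,0.97,4.19],"yaw":-10.37},
    {"offset":[2.8,0.97,4.19],"yaw":-10.37},
    {"offset":[2.8,0.97,4.19],"yaw":-10.37},
    {"offset":[2.8,0.97,4.19],"yaw":-10.37},
    {"offset":[2.8,0.97,4.19],"yaw":-10.37},
    {"offset":[2.8,0.97,4.19],"yaw":-10.37},
    {"offset":[2.8,0.97,4.19],"yaw":-10.37},
    {"offset":[2.8,0.97,4.19],"yaw":-10.37}
  ]
}}

```text
time_s: 10.2
tool_pos: [0.5888, -0.1595, 0.1198]
eef_rot: [[-0.986, 0.168, 0.0], [0.168, 0.986, 0.0], [-0.0, 0.0, -1.0]]
force: [-0.1, 0.1, 0.1]
grip_width: 0.0854
gripper_force: 0.0
```

Request:
{"op": "jog_arm", "data": {
  "commands": [
    {"offset":[0,0,0],"yaw":0},
    {"offset":[0,0,0],"yaw":0}
  ]
}}

```text
time_s: 10.4
tool_pos: [0.5887, -0.1597, 0.1199]
eef_rot: [[-0.984, 0.177, 0.0], [0.177, 0.984, -0.0], [-0.0, -0.0, -1.0]]
force: [-0.1, 0.6, -0.5]
grip_width: 0.0853
gripper_force: 0.0
```

```bash
python3 - <<'E'
from h import *
st=readout.state(); print(st['time_s'],np.round(st['tool_pos'],4))
plan((.589,-.159,.004),80)
im=get_image('wrist'); save(im,'w5.png')
for r in rects(im,st): print(*r)
E
```

```text
10.4 [ 0.5887 -0.1597  0.1199]
offset [-0.0, 0.02, 2.32] yaw -0.03 or 22.47 q6 -1.78 cur 79.8
short_a_c 0.93 [283.0, 210.0] [587.0, -157.0] [62.0, 30.0] -9.9 [112.0, 91.0, 73.0]
medium_a_c 0.64 [63.0, 248.0] [595.0, -331.0] [85.0, 44.0] 21.1 [124.0, 108.0, 83.0]
long_a_c 0.46 [282.0, 206.0] [587.0, -157.0] [62.0, 30.0] -10.2 [112.0, 91.0, 74.0]
```

View pics/w5.png

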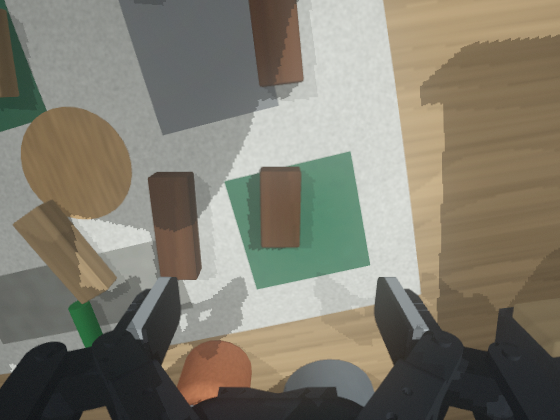

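The short batten is aligned between the fingers at (280,207). I'll descend and grip.

Request:
{"op": "jog_arm", "data": {
  "commands": [
    {"offset":[0.05,0.05,1],"yaw":0},
    {"offset":[0.05,0.05,1.8],"yaw":0},
    {"offset":[0.05,0.05,2.32],"yaw":0},
    {"offset":[0.05,0.05,2.32],"yaw":0},
    {"offset":[0.05,0.05,2.32],"yaw":0}
  ],
  "fingers": -0.53
}}

```text
time_s: 11.1
tool_pos: [0.587, -0.1572, 0.0046]
eef_rot: [[-0.985, 0.175, 0.0], [0.175, 0.985, -0.0], [-0.0, -0.0, -1.0]]
force: [0.2, 0.5, 1.2]
grip_width: 0.0651
gripper_force: 0.0
```

Request:
{"op": "jog_arm", "data": {
  "commands": [
    {"offset":[0,0,0],"yaw":0},
    {"offset":[0,0,0],"yaw":0},
    {"offset":[0,0,0],"yaw":0},
    {"offset":[0,0,0],"yaw":0},
    {"offset":[0,0,0],"yaw":0},
    {"offset":[0,0,0],"yaw":0}
  ],
  "fingers": 1
}}

```text
time_s: 11.7
tool_pos: [0.5874, -0.1574, 0.0055]
eef_rot: [[-0.985, 0.174, 0.002], [0.174, 0.985, -0.001], [-0.002, -0.001, -1.0]]
force: [-1.6, 0.9, 10.3]
grip_width: 0.0284
gripper_force: 60.2
```

Request:
{"op": "jog_arm", "data": {
  "commands": [
    {"offset":[0,0,-1],"yaw":0},
    {"offset":[0,0,-2],"yaw":0},
    {"offset":[0,0,-3],"yaw":0},
    {"offset":[0,0,-4],"yaw":0},
    {"offset":[0,0,-4],"yaw":0},
    {"offset":[0,0,-4],"yaw":0}
  ]
}}

```text
time_s: 12.3
tool_pos: [0.587, -0.1572, 0.2057]
eef_rot: [[-0.985, 0.174, 0.003], [0.174, 0.985, -0.001], [-0.003, -0.001, -1.0]]
force: [-0.3, 0.2, -1.2]
grip_width: 0.0288
gripper_force: 59.6
```

```bash
python3 - <<'E'
from h import *
plan((*row('s',.06),.2),-3)
E
```

```text
offset [1.7, 4.73, 0.1] yaw 10.37 or -12.13 q6 -1.78 cur 80.0
```

Request:
{"op": "jog_arm", "data": {
  "commands": [
    {"offset":[1.7,4.73,0.1],"yaw":10.37},
    {"offset":[1.7,4.73,0.1],"yaw":10.37},
    {"offset":[1.7,4.73,0.1],"yaw":10.37},
    {"offset":[1.7,4.73,0.1],"yaw":10.37},
    {"offset":[1.7,4.73,0.1],"yaw":10.37},
    {"offset":[1.7,4.73,0.1],"yaw":10.37},
    {"offset":[1.7,4.73,0.1],"yaw":10.37},
    {"offset":[1.7,4.73,0.1],"yaw":10.37},
    {"offset":[1.7,4.73,0.1],"yaw":10.37},
    {"offset":[1.7,4.73,0.1],"yaw":10.37}
  ]
}}

```text
time_s: 13.3
tool_pos: [0.5436, 0.0907, 0.1975]
eef_rot: [[0.043, 0.999, -0.002], [0.999, -0.043, -0.0], [-0.0, -0.002, -1.0]]
force: [-0.8, 0.4, -0.7]
grip_width: 0.0282
gripper_force: 59.6
```

Request:
{"op": "jog_arm", "data": {
  "commands": [
    {"offset":[0,0,0],"yaw":0},
    {"offset":[0,0,0],"yaw":0},
    {"offset":[0,0,0],"yaw":0}
  ]
}}

```text
time_s: 13.6
tool_pos: [0.544, 0.0906, 0.1984]
eef_rot: [[0.033, 0.999, -0.001], [0.999, -0.033, 0.0], [-0.0, -0.001, -1.0]]
force: [-0.2, -0.1, -0.2]
grip_width: 0.0286
gripper_force: 59.6
```

```bash
python3 - <<'E'
from h import *
plan((*row('s',.06),.085),-3)
st=readout.state(); im=get_image('wrist'); save(im,'w6.png')
print(st['tool_pos'],st['grip_width'],row('s',.06))
E
```

```text
offset [-0.0, 0.01, 2.27] yaw 0.14 or -22.36 q6 0.06 cur -1.9
[0.54404165 0.0905815  0.19838192] 0.028616352499776523 (np.float64(0.544418973017474), np.float64(0.09047350672212748))
```

View pics/w6.png

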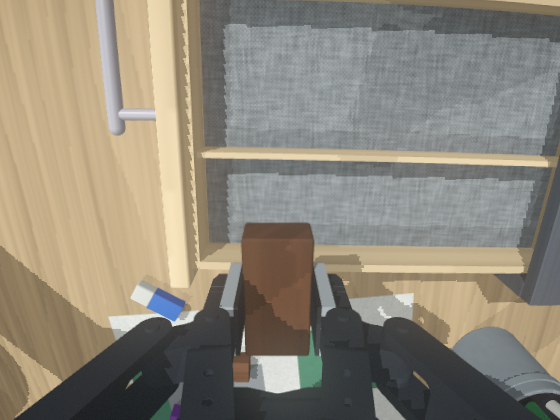

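```bash
python3 - <<'E'
from h import *
st=readout.state(); im=get_image('wrist')
def D(u,v,z):
    u+=.479; v+=.23606; return (u*np.cos(t0)-v*np.sin(t0),u*np.sin(t0)+v*np.cos(t0),z)
print(proj(im,[D(.05,.0295,.077),D(.05,-.0755,.077),D(.05,-.1555,.077),D(.0,-.1175,.077),D(.06,-.1175,.097)],st).round())
# bar ends at its top height
z=st['tool_pos'][2]-.0055+.02
print(toz(im,[(278,224),(277,353)],z,st).round(4))
E
```

```text
[[267.  -7.]
 [265. 148.]
 [265. 244.]
 [203. 200.]
 [278. 209.]]
[[0.5455 0.1241 0.213 ]
 [0.5429 0.0605 0.213 ]]
```

The model matches the picture (divider base ~150, right wall base ~245), and the bar is centred on the short row within 2 mm. Lowering now.

Request:
{"op": "jog_arm", "data": {
  "commands": [
    {"offset":[0,0,1],"yaw":0.14},
    {"offset":[0,0,1.8],"yaw":0.14},
    {"offset":[0,0,2.27],"yaw":0.14},
    {"offset":[0,0,2.27],"yaw":0.14},
    {"offset":[0,0,2.27],"yaw":0.14}
  ]
}}

```text
time_s: 14.2
tool_pos: [0.5441, 0.0906, 0.085]
eef_rot: [[0.055, 0.998, -0.001], [0.998, -0.055, -0.0], [-0.0, -0.001, -1.0]]
force: [0.2, 0.1, 0.1]
grip_width: 0.0282
gripper_force: 64.4
```

Request:
{"op": "jog_arm", "data": {
  "commands": [
    {"offset":[0,0,0],"yaw":0},
    {"offset":[0,0,0],"yaw":0},
    {"offset":[0,0,0],"yaw":0},
    {"offset":[0,0,-0.8],"yaw":0},
    {"offset":[0,0,-1.8],"yaw":0},
    {"offset":[0,0,-2.8],"yaw":0},
    {"offset":[0,0,-3.5],"yaw":0},
    {"offset":[0,0,-3.5],"yaw":0}
  ],
  "fingers": -0.2
}}

```text
time_s: 15.0
tool_pos: [0.5455, 0.0907, 0.266]
eef_rot: [[0.056, 0.998, 0.008], [0.998, -0.056, 0.0], [0.001, 0.008, -1.0]]
force: [0.1, -0.4, -0.6]
grip_width: 0.0513
gripper_force: 0.0
```

```bash
python3 - <<'E'
from h import *
st=readout.state(); im=get_image('wrist'); save(im,'w7.png')
for r in rects(im,st,['short_a_c'],.097): print(*r)
plan((.440,-.335,.17),80)
E
```

```text
short_a_c 0.86 [278.0, 189.0] [544.0, 89.0] [62.0, 30.0] 86.4 [116.0, 88.0, 69.0]
short_a_c 0.74 [335.0, 105.0] [588.0, 135.0] [321.0, 222.0] -2.5 [141.0, 140.0, 131.0]
offset [-8.62, -1.61, 1.82] yaw -10.4 or 12.1 q6 0.08 cur -3.2
```

Placed well (544,89). Next is the wood short.

Request:
{"op": "jog_arm", "data": {
  "commands": [
    {"offset":[-8.62,-1.61,1.82],"yaw":-10.4},
    {"offset":[-8.62,-1.61,1.82],"yaw":-10.4},
    {"offset":[-8.62,-1.61,1.82],"yaw":-10.4},
    {"offset":[-8.62,-1.61,1.82],"yaw":-10.4},
    {"offset":[-8.62,-1.61,1.82],"yaw":-10.4},
    {"offset":[-8.62,-1.61,1.82],"yaw":-10.4},
    {"offset":[-8.62,-1.61,1.82],"yaw":-10.4},
    {"offset":[-8.62,-1.61,1.82],"yaw":-10.4},
    {"offset":[-8.62,-1.61,1.82],"yaw":-10.4},
    {"offset":[-8.62,-1.61,1.82],"yaw":-10.4}
  ]
}}

```text
time_s: 16.1
tool_pos: [0.4414, -0.3256, 0.1699]
eef_rot: [[-0.951, 0.308, -0.001], [0.308, 0.951, 0.001], [0.002, 0.001, -1.0]]
force: [0.9, 0.3, 0.2]
grip_width: 0.0514
gripper_force: 0.0
```

```bash
python3 - <<'E'
from h import *
plan((.440,-.335,.14),80)
E
```

```text
offset [-0.03, -0.19, 0.6] yaw -0.99 or 21.51 q6 -2.03 cur 72.1
```

Request:
{"op": "jog_arm", "data": {
  "commands": [
    {"offset":[-0.03,-0.19,0.6],"yaw":-0.99},
    {"offset":[-0.03,-0.19,0.6],"yaw":-0.99},
    {"offset":[-0.03,-0.19,0.6],"yaw":-0.99},
    {"offset":[-0.03,-0.19,0.6],"yaw":-0.99}
  ],
  "fingers": -0.53
}}

```text
time_s: 16.5
tool_pos: [0.4415, -0.3332, 0.1426]
eef_rot: [[-0.983, 0.182, 0.001], [0.182, 0.983, -0.0], [-0.001, -0.0, -1.0]]
force: [0.3, -0.5, 0.4]
grip_width: 0.0653
gripper_force: 0.0
```

```bash
python3 - <<'E'
from h import *
st=readout.state(); im=get_image('wrist'); save(im,'w8.png'); print(st['tool_pos'],proj(im,[(.442,-.335,.02)],st))
for r in rects(im,st): print(*r)
E
```

```text
[ 0.44151534 -0.33315865  0.14258025] [[275.4149569  201.48785136]]
```

View pics/w8.png

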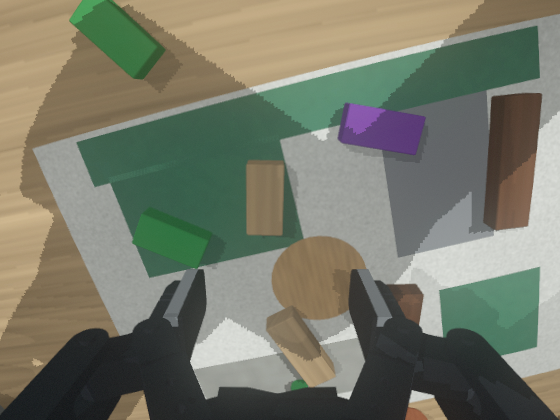

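The wood short sits at (265,198), aligned with the fingers. I'll refine its pose numerically.

```bash
python3 - <<'E'
from h import *
st=readout.state(); im=get_image('wrist')
m,c,s,a=seg(im,st,(241,155,290,241)); print(c,s,a)
plan((c[0]/1000,c[1]/1000,.007),a+90)
E
```

```text
[437.9, -342.8] [62.6, 29.2] -12.0
offset [0.04, -0.19, 2.71] yaw 0.21 or -22.29 q6 -2.18 cur 79.7
```

Request:
{"op": "jog_arm", "data": {
  "commands": [
    {"offset":[0.04,-0.19,1],"yaw":0.21},
    {"offset":[0.04,-0.19,2],"yaw":0.21},
    {"offset":[0.04,-0.19,2.71],"yaw":0.21},
    {"offset":[0.04,-0.19,2.71],"yaw":0.21},
    {"offset":[0.04,-0.19,2.71],"yaw":0.21}
  ]
}}

```text
time_s: 17.25
tool_pos: [0.4377, -0.343, 0.0073]
eef_rot: [[-0.978, 0.208, -0.0], [0.208, 0.978, -0.0], [0.0, -0.0, -1.0]]
force: [0.7, 0.2, 1.2]
grip_width: 0.065
gripper_force: 0.0
```

Request:
{"op": "jog_arm", "data": {
  "commands": [
    {"offset":[0,0,0],"yaw":0},
    {"offset":[0,0,0],"yaw":0},
    {"offset":[0,0,0],"yaw":0},
    {"offset":[0,0,0],"yaw":0},
    {"offset":[0,0,0],"yaw":0},
    {"offset":[0,0,0],"yaw":0}
  ],
  "fingers": 1
}}

```text
time_s: 17.85
tool_pos: [0.438, -0.3436, 0.0083]
eef_rot: [[-0.978, 0.208, 0.002], [0.208, 0.978, -0.002], [-0.002, -0.002, -1.0]]
force: [-2.3, 3.2, 14.2]
grip_width: 0.0283
gripper_force: 59.5
```

Request:
{"op": "jog_arm", "data": {
  "commands": [
    {"offset":[0,0,-1],"yaw":0},
    {"offset":[0,0,-2],"yaw":0},
    {"offset":[0,0,-3],"yaw":0},
    {"offset":[0,0,-4],"yaw":0},
    {"offset":[0,0,-4],"yaw":0},
    {"offset":[0,0,-4],"yaw":0}
  ]
}}

```text
time_s: 18.45
tool_pos: [0.4376, -0.3431, 0.2082]
eef_rot: [[-0.978, 0.208, 0.002], [0.208, 0.978, -0.002], [-0.003, -0.002, -1.0]]
force: [-0.7, 0.9, -1.4]
grip_width: 0.0282
gripper_force: 60.2
```

```bash
python3 - <<'E'
from h import *
plan((*row('s',.13),.2),-3)
E
```

```text
offset [-1.67, 9.15, 0.15] yaw 10.12 or -12.38 q6 -2.16 cur 78.0
```

Request:
{"op": "jog_arm", "data": {
  "commands": [
    {"offset":[-1.67,9.15,0.15],"yaw":10.12},
    {"offset":[-1.67,9.15,0.15],"yaw":10.12},
    {"offset":[-1.67,9.15,0.15],"yaw":10.12},
    {"offset":[-1.67,9.15,0.15],"yaw":10.12},
    {"offset":[-1.67,9.15,0.15],"yaw":10.12},
    {"offset":[-1.67,9.15,0.15],"yaw":10.12},
    {"offset":[-1.67,9.15,0.15],"yaw":10.12},
    {"offset":[-1.67,9.15,0.15],"yaw":10.12},
    {"offset":[-1.67,9.15,0.15],"yaw":10.12},
    {"offset":[-1.67,9.15,0.15],"yaw":10.12}
  ]
}}

```text
time_s: 19.45
tool_pos: [0.6053, 0.0666, 0.198]
eef_rot: [[-0.032, 0.999, -0.002], [0.999, 0.032, -0.0], [0.0, -0.002, -1.0]]
force: [1.3, -0.4, 0.3]
grip_width: 0.0282
gripper_force: 64.7
```

Request:
{"op": "jog_arm", "data": {
  "commands": [
    {"offset":[0,0,0],"yaw":0},
    {"offset":[0,0,0],"yaw":0}
  ]
}}

```text
time_s: 19.65
tool_pos: [0.605, 0.0656, 0.1978]
eef_rot: [[-0.041, 0.999, -0.002], [0.999, 0.041, -0.0], [-0.0, -0.002, -1.0]]
force: [0.1, -0.8, -0.3]
grip_width: 0.028
gripper_force: 64.7
```

```bash
cat >> h.py <<'E'
def held(im,st,below=.008):
    """ends/centre of the bar held, from its mask at the height of its top"""
    z=st['tool_pos'][2]-below+.02
    for q in ('short_a_c','medium_a_c','long_a_c'):
        for r in rects(im,st,[q],z): print(*r)
E
python3 - <<'E'
from h import *
st=readout.state(); plan((*row('s',.13),.2),-3); plan((*row('s',.13),.086),-3)
im=get_image('wrist'); save(im,'w9.png'); print('tool',st['tool_pos'],st['grip_width']); held(im,st)
E
```

```text
offset [0.42, 0.2, -0.05] yaw 0.67 or -21.83 q6 -0.06 cur 2.3
offset [0.42, 0.21, 2.23] yaw 0.67 or -21.83 q6 -0.06 cur 2.3
tool [0.60499577 0.06558359 0.1977577 ] 0.028037519000861953
short_a_c 0.78 [198.0, 176.0] [572.0, 117.0] [33.0, 18.0] 85.8 [115.0, 87.0, 67.0]
medium_a_c 0.69 [92.0, 271.0] [524.0, 73.0] [23.0, 13.0] -33.5 [124.0, 150.0, 188.0]
```

Request:
{"op": "jog_arm", "data": {
  "commands": [
    {"offset":[0.42,0.2,0],"yaw":0.67},
    {"offset":[0.42,0.2,0.5],"yaw":0.67},
    {"offset":[0.42,0.2,1.2],"yaw":0.67},
    {"offset":[0.42,0.2,1.9],"yaw":0.67},
    {"offset":[0.42,0.21,2.23],"yaw":0.67},
    {"offset":[0.42,0.21,2.23],"yaw":0.67},
    {"offset":[0.42,0.21,2.23],"yaw":0.67}
  ]
}}

```text
time_s: 20.55
tool_pos: [0.6149, 0.0851, 0.0875]
eef_rot: [[0.056, 0.998, -0.0], [0.998, -0.056, -0.0], [-0.0, -0.0, -1.0]]
force: [0.6, -0.8, -0.8]
grip_width: 0.0287
gripper_force: 68.0
```

Request:
{"op": "jog_arm", "data": {
  "commands": [
    {"offset":[0,0,0],"yaw":0},
    {"offset":[0,0,0],"yaw":0},
    {"offset":[0,0,0],"yaw":0},
    {"offset":[0,0,-0.8],"yaw":0},
    {"offset":[0,0,-1.8],"yaw":0},
    {"offset":[0,0,-2.8],"yaw":0},
    {"offset":[0,0,-3.5],"yaw":0},
    {"offset":[0,0,-3.5],"yaw":0}
  ],
  "fingers": -0.2
}}

```text
time_s: 21.35
tool_pos: [0.6163, 0.0862, 0.2686]
eef_rot: [[0.056, 0.998, 0.008], [0.998, -0.056, 0.0], [0.001, 0.008, -1.0]]
force: [-0.1, 0.3, 0.5]
grip_width: 0.051
gripper_force: 0.0
```

```bash
python3 - <<'E'
from h import *
st=readout.state(); im=get_image('wrist'); save(im,'w10.png')
print('want',row('s',.13))
for r in rects(im,st,['short_a_c'],.097): print(*r)
p=proj(im,[(*row('s',.13),.097)],st)[0].astype(int); 
print(p, seg(im,st,(p[0]-28,p[1]-45,p[0]+28,p[1]+45),.097)[1:])
plan((.592,-.241,.15),80)
E
```

```text
want (np.float64(0.614324949080891), np.float64(0.08684659196975311))
short_a_c 0.84 [204.0, 186.0] [547.0, 89.0] [61.0, 32.0] 86.2 [112.0, 85.0, 65.0]
short_a_c 0.27 [341.0, 113.0] [673.0, 125.0] [490.0, 238.0] -2.7 [123.0, 124.0, 120.0]
[273 183] ([619.4, 88.2], [71.1, 38.5], 86.6)
offset [-6.56, -0.1, 2.26] yaw -10.4 or 12.1 q6 0.07 cur -3.2
```

Request:
{"op": "jog_arm", "data": {
  "commands": [
    {"offset":[-6.56,-0.1,2.26],"yaw":-10.4},
    {"offset":[-6.56,-0.1,2.26],"yaw":-10.4},
    {"offset":[-6.56,-0.1,2.26],"yaw":-10.4},
    {"offset":[-6.56,-0.1,2.26],"yaw":-10.4},
    {"offset":[-6.56,-0.1,2.26],"yaw":-10.4},
    {"offset":[-6.56,-0.1,2.26],"yaw":-10.4},
    {"offset":[-6.56,-0.1,2.26],"yaw":-10.4},
    {"offset":[-6.56,-0.1,2.26],"yaw":-10.4},
    {"offset":[-6.56,-0.1,2.26],"yaw":-10.4},
    {"offset":[-6.56,-0.1,2.26],"yaw":-10.4}
  ],
  "fingers": -0.53
}}

```text
time_s: 22.45
tool_pos: [0.5908, -0.2417, 0.1473]
eef_rot: [[-0.982, 0.19, -0.003], [0.19, 0.982, 0.002], [0.003, 0.001, -1.0]]
force: [0.7, -0.5, 0.8]
grip_width: 0.065
gripper_force: 0.0
```

Request:
{"op": "jog_arm", "data": {
  "commands": [
    {"offset":[0,0,0],"yaw":0},
    {"offset":[0,0,0],"yaw":0}
  ]
}}

```text
time_s: 22.65
tool_pos: [0.5915, -0.2408, 0.1486]
eef_rot: [[-0.98, 0.2, -0.001], [0.2, 0.98, 0.001], [0.001, 0.0, -1.0]]
force: [-0.1, 0.9, -0.7]
grip_width: 0.0656
gripper_force: 0.0
```

```bash
python3 - <<'E'
from h import *
st=readout.state(); im=get_image('wrist'); save(im,'w11.png'); plan((.592,-.241,.14),80)
for r in rects(im,st): print(*r)
p=proj(im,[(.592,-.241,.02)],st)[0].astype(int)
print(p, seg(im,st,(p[0]-40,p[1]-65,p[0]+40,p[1]+65))[1:])
E
```

```text
offset [-0.01, -0.0, 0.18] yaw -0.19 or 22.31 q6 -1.88 cur 78.5
short_a_c 0.23 [382.0, 32.0] [482.0, -143.0] [42.0, 33.0] -3.6 [104.0, 83.0, 69.0]
[277 199] ([589.9, -241.6], [86.2, 29.2], -10.7)
```

Request:
{"op": "jog_arm", "data": {
  "commands": [
    {"offset":[0.03,-0.02,1],"yaw":-0.1},
    {"offset":[0.03,-0.02,2],"yaw":-0.1},
    {"offset":[0.03,-0.02,2.84],"yaw":-0.1},
    {"offset":[0.03,-0.02,2.84],"yaw":-0.1},
    {"offset":[0.03,-0.02,2.84],"yaw":-0.1}
  ]
}}

```text
time_s: 23.35
tool_pos: [0.5904, -0.2419, 0.0086]
eef_rot: [[-0.983, 0.182, -0.0], [0.182, 0.983, 0.0], [0.0, 0.0, -1.0]]
force: [0.5, 0.7, 1.0]
grip_width: 0.0654
gripper_force: 0.0
```

Request:
{"op": "jog_arm", "data": {
  "commands": [
    {"offset":[0,0,0],"yaw":0},
    {"offset":[0,0,0],"yaw":0},
    {"offset":[0,0,0],"yaw":0},
    {"offset":[0,0,0],"yaw":0},
    {"offset":[0,0,0],"yaw":0},
    {"offset":[0,0,0],"yaw":0}
  ],
  "fingers": 1
}}

```text
time_s: 23.95
tool_pos: [0.5911, -0.2423, 0.01]
eef_rot: [[-0.983, 0.181, 0.003], [0.181, 0.983, -0.002], [-0.003, -0.001, -1.0]]
force: [-2.4, 0.5, 12.9]
grip_width: 0.0283
gripper_force: 59.5
```

Request:
{"op": "jog_arm", "data": {
  "commands": [
    {"offset":[0,0,-1],"yaw":0},
    {"offset":[0,0,-2],"yaw":0},
    {"offset":[0,0,-3],"yaw":0},
    {"offset":[0,0,-4],"yaw":0},
    {"offset":[0,0,-4],"yaw":0},
    {"offset":[0,0,-4],"yaw":0}
  ]
}}

```text
time_s: 24.55
tool_pos: [0.5905, -0.242, 0.2099]
eef_rot: [[-0.983, 0.181, 0.003], [0.181, 0.983, -0.002], [-0.003, -0.001, -1.0]]
force: [0.4, -0.5, -0.9]
grip_width: 0.0282
gripper_force: 60.1
```

```bash
python3 - <<'E'
from h import *
plan((*row('m',.06),.2),-3)
E
```

```text
offset [2.36, 8.21, 0.18] yaw 10.32 or -12.18 q6 -1.9 cur 79.5
```

Request:
{"op": "jog_arm", "data": {
  "commands": [
    {"offset":[2.36,8.21,0.18],"yaw":10.32},
    {"offset":[2.36,8.21,0.18],"yaw":10.32},
    {"offset":[2.36,8.21,0.18],"yaw":10.32},
    {"offset":[2.36,8.21,0.18],"yaw":10.32},
    {"offset":[2.36,8.21,0.18],"yaw":10.32},
    {"offset":[2.36,8.21,0.18],"yaw":10.32},
    {"offset":[2.36,8.21,0.18],"yaw":10.32},
    {"offset":[2.36,8.21,0.18],"yaw":10.32},
    {"offset":[2.36,8.21,0.18],"yaw":10.32},
    {"offset":[2.36,8.21,0.18],"yaw":10.32}
  ]
}}

```text
time_s: 25.55
tool_pos: [0.5472, 0.1865, 0.1974]
eef_rot: [[-0.007, 1.0, -0.002], [1.0, 0.007, 0.0], [0.0, -0.002, -1.0]]
force: [0.3, -1.5, -0.3]
grip_width: 0.0278
gripper_force: 60.1
```

Request:
{"op": "jog_arm", "data": {
  "commands": [
    {"offset":[0,0,0],"yaw":0},
    {"offset":[0,0,0],"yaw":0}
  ]
}}

```text
time_s: 25.75
tool_pos: [0.5482, 0.1831, 0.1978]
eef_rot: [[-0.014, 1.0, -0.001], [1.0, 0.014, -0.001], [-0.0, -0.001, -1.0]]
force: [-0.6, 0.1, -1.0]
grip_width: 0.0282
gripper_force: 60.1
```

```bash
python3 - <<'E'
from h import *
st=readout.state(); plan((*row('m',.06),.088),-3)
im=get_image('wrist'); save(im,'w12.png'); held(im,st,.01)
print(seg(im,st,(236,185,320,400),st['tool_pos'][2]+.01)[1:])
E
```

```text
offset [-0.0, 0.02, 2.2] yaw 0.48 or -22.02 q6 0.17 cur 0.8
([548.4, 177.2], [106.0, 41.4], -89.2)
```

Request:
{"op": "jog_arm", "data": {
  "commands": [
    {"offset":[0,0.02,0.5],"yaw":0.48},
    {"offset":[0,0.02,1.2],"yaw":0.48},
    {"offset":[0,0.02,1.9],"yaw":0.48},
    {"offset":[0,0.02,2.2],"yaw":0.48},
    {"offset":[0,0.02,2.2],"yaw":0.48},
    {"offset":[0,0.02,2.2],"yaw":0.48}
  ]
}}

```text
time_s: 26.55
tool_pos: [0.55, 0.1829, 0.0891]
eef_rot: [[0.057, 0.998, 0.0], [0.998, -0.057, 0.0], [0.0, 0.0, -1.0]]
force: [-1.2, -0.3, -0.2]
grip_width: 0.0282
gripper_force: 65.2
```

Request:
{"op": "jog_arm", "data": {
  "commands": [
    {"offset":[0,0,0],"yaw":0},
    {"offset":[0,0,0],"yaw":0},
    {"offset":[0,0,0],"yaw":0},
    {"offset":[0,0,-0.8],"yaw":0},
    {"offset":[0,0,-1.8],"yaw":0},
    {"offset":[0,0,-2.8],"yaw":0},
    {"offset":[0,0,-3.5],"yaw":0},
    {"offset":[0,0,-3.5],"yaw":0}
  ],
  "fingers": -0.2
}}

```text
time_s: 27.35
tool_pos: [0.5508, 0.1836, 0.2694]
eef_rot: [[0.057, 0.998, 0.008], [0.998, -0.057, 0.002], [0.002, 0.008, -1.0]]
force: [-0.5, -0.6, 0.2]
grip_width: 0.051
gripper_force: 0.0
```

```bash
python3 - <<'E'
from h import *
st=readout.state(); im=get_image('wrist'); save(im,'w13.png')
print('want',row('m',.06))
for r in rects(im,st,['medium_a_c'],.097): print(*r)
p=proj(im,[(*row('m',.06),.097)],st)[0].astype(int); 
print(p, seg(im,st,(p[0]-30,p[1]-55,p[0]+30,p[1]+55),.097)[1:])
plan((.598,-.337,.15),111); plan((.598,-.337,.15),111-180)
E
```

```text
want (np.float64(0.5492116817973972), np.float64(0.1828492608059283))
[274 185] ([554.4, 185.3], [93.5, 38.9], 86.7)
offset [-10.34, 1.55, 2.28] yaw 8.22 or -14.28 q6 0.25 cur -3.3
offset [-10.34, 1.55, 2.28] yaw 8.22 or -14.28 q6 0.25 cur -3.3
```

Request:
{"op": "jog_arm", "data": {
  "commands": [
    {"offset":[-10.34,1.55,2.28],"yaw":8.22},
    {"offset":[-10.34,1.55,2.28],"yaw":8.22},
    {"offset":[-10.34,1.55,2.28],"yaw":8.22},
    {"offset":[-10.34,1.55,2.28],"yaw":8.22},
    {"offset":[-10.34,1.55,2.28],"yaw":8.22},
    {"offset":[-10.34,1.55,2.28],"yaw":8.22},
    {"offset":[-10.34,1.55,2.28],"yaw":8.22},
    {"offset":[-10.34,1.55,2.28],"yaw":8.22},
    {"offset":[-10.34,1.55,2.28],"yaw":8.22},
    {"offset":[-10.34,1.55,2.28],"yaw":8.22}
  ],
  "fingers": -0.53
}}

```text
time_s: 28.45
tool_pos: [0.5937, -0.3049, 0.155]
eef_rot: [[0.934, 0.358, -0.002], [0.358, -0.934, 0.001], [-0.001, -0.002, -1.0]]
force: [0.5, 0.1, 0.9]
grip_width: 0.0652
gripper_force: 0.0
```

```bash
python3 - <<'E'
from h import *
plan((.598,-.337,.15),111)
E
```

```text
offset [-0.15, 0.63, 0.1] yaw -0.01 or 22.49 q6 0.62 cur -69.0
```

Request:
{"op": "jog_arm", "data": {
  "commands": [
    {"offset":[-0.15,0.63,0.1],"yaw":0},
    {"offset":[-0.15,0.63,0.1],"yaw":0},
    {"offset":[-0.15,0.63,0.1],"yaw":0},
    {"offset":[-0.15,0.63,0.1],"yaw":0}
  ]
}}

```text
time_s: 28.85
tool_pos: [0.5985, -0.3343, 0.1514]
eef_rot: [[0.933, 0.359, -0.001], [0.359, -0.933, 0.001], [-0.001, -0.001, -1.0]]
force: [0.2, 0.3, -0.2]
grip_width: 0.0653
gripper_force: 0.0
```

```bash
python3 - <<'E'
from h import *
st=readout.state(); im=get_image('wrist'); save(im,'w14.png'); print(st['tool_pos'])
for r in rects(im,st): print(*r)
p=proj(im,[(.598,-.337,.02)],st)[0].astype(int)
print(p, seg(im,st,(p[0]-38,p[1]-65,p[0]+38,p[1]+65))[1:], proj(im,[(.645,-.345,.01)],st))
for q in ('marker','jar'): print(q,[(toz(im,[d['point']],0,st).round(3).tolist(),d['confidence']) for d in place_of(q,'wrist')])
E
```

```text
[ 0.59852515 -0.33425773  0.1514405 ]
medium_a_c 0.9 [282.0, 190.0] [600.0, -338.0] [85.0, 30.0] 21.7 [125.0, 110.0, 87.0]
[279 198] ([599.0, -336.0], [86.2, 34.0], 21.1) [[309.64771616 147.28476354]]
marker [([[0.711, -0.349, 0.0]], 0.88)]
jar []
```

Request:
{"op": "jog_arm", "data": {
  "commands": [
    {"offset":[0,0.08,1],"yaw":0},
    {"offset":[0,0.08,2],"yaw":0},
    {"offset":[0,0.08,2.88],"yaw":0},
    {"offset":[0,0.08,2.88],"yaw":0},
    {"offset":[0,0.08,2.88],"yaw":0}
  ]
}}

```text
time_s: 29.65
tool_pos: [0.6004, -0.339, 0.0092]
eef_rot: [[0.934, 0.358, -0.0], [0.358, -0.934, 0.0], [-0.0, -0.0, -1.0]]
force: [0.2, -1.0, 0.9]
grip_width: 0.0654
gripper_force: 0.0
```

Request:
{"op": "jog_arm", "data": {
  "commands": [
    {"offset":[0,0,0],"yaw":0},
    {"offset":[0,0,0],"yaw":0},
    {"offset":[0,0,0],"yaw":0},
    {"offset":[0,0,0],"yaw":0},
    {"offset":[0,0,0],"yaw":0},
    {"offset":[0,0,0],"yaw":0}
  ],
  "fingers": 1
}}

```text
time_s: 30.25
tool_pos: [0.601, -0.3396, 0.0108]
eef_rot: [[0.934, 0.358, 0.003], [0.358, -0.934, -0.002], [0.002, 0.003, -1.0]]
force: [-2.9, 1.7, 13.0]
grip_width: 0.0282
gripper_force: 59.5
```

Request:
{"op": "jog_arm", "data": {
  "commands": [
    {"offset":[0,0,-1],"yaw":0},
    {"offset":[0,0,-2],"yaw":0},
    {"offset":[0,0,-3],"yaw":0},
    {"offset":[0,0,-4],"yaw":0},
    {"offset":[0,0,-4],"yaw":0},
    {"offset":[0,0,-4],"yaw":0}
  ]
}}

```text
time_s: 30.85
tool_pos: [0.6004, -0.3392, 0.2103]
eef_rot: [[0.934, 0.358, 0.003], [0.358, -0.934, -0.002], [0.002, 0.003, -1.0]]
force: [0.3, -0.3, -2.0]
grip_width: 0.0285
gripper_force: 60.1
```

```bash
python3 - <<'E'
from h import *
plan((*row('m',.13),.2),-3)
E
```

```text
offset [4.06, -9.55, 0.19] yaw -8.25 or 14.25 q6 0.58 cur -69.0
```

Request:
{"op": "jog_arm", "data": {
  "commands": [
    {"offset":[4.06,-9.55,0.19],"yaw":-8.25},
    {"offset":[4.06,-9.55,0.19],"yaw":-8.25},
    {"offset":[4.06,-9.55,0.19],"yaw":-8.25},
    {"offset":[4.06,-9.55,0.19],"yaw":-8.25},
    {"offset":[4.06,-9.55,0.19],"yaw":-8.25},
    {"offset":[4.06,-9.55,0.19],"yaw":-8.25},
    {"offset":[4.06,-9.55,0.19],"yaw":-8.25},
    {"offset":[4.06,-9.55,0.19],"yaw":-8.25},
    {"offset":[4.06,-9.55,0.19],"yaw":-8.25},
    {"offset":[4.06,-9.55,0.19],"yaw":-8.25}
  ]
}}

```text
time_s: 31.85
tool_pos: [0.6172, 0.1626, 0.1978]
eef_rot: [[0.052, 0.999, -0.002], [0.999, -0.052, -0.0], [-0.0, -0.002, -1.0]]
force: [0.8, -0.0, -0.3]
grip_width: 0.0283
gripper_force: 60.1
```

Request:
{"op": "jog_arm", "data": {
  "commands": [
    {"offset":[0,0,0],"yaw":0},
    {"offset":[0,0,0],"yaw":0}
  ]
}}

```text
time_s: 32.05
tool_pos: [0.6174, 0.1617, 0.1976]
eef_rot: [[0.05, 0.999, -0.002], [0.999, -0.05, -0.0], [-0.001, -0.002, -1.0]]
force: [0.3, -1.2, -1.0]
grip_width: 0.0278
gripper_force: 60.1
```

```bash
python3 - <<'E'
from h import *
st=readout.state(); plan((*row('m',.13),.0885),-3)
im=get_image('wrist'); save(im,'w15.png'); held(im,st,.01)
E
```

```text
offset [0.35, 0.02, 2.18] yaw 0.01 or -22.49 q6 0.19 cur -2.9
short_a_c 0.85 [192.0, 284.0] [582.0, 164.0] [34.0, 18.0] 86.8 [125.0, 94.0, 72.0]
medium_a_c 0.58 [277.0, 270.0] [617.0, 164.0] [88.0, 29.0] 86.9 [172.0, 152.0, 121.0]
```

Request:
{"op": "jog_arm", "data": {
  "commands": [
    {"offset":[0.32,0.02,0],"yaw":0},
    {"offset":[0.32,0.02,0.4],"yaw":0},
    {"offset":[0.32,0.02,1.2],"yaw":0},
    {"offset":[0.32,0.02,1.9],"yaw":0},
    {"offset":[0.32,0.02,2.18],"yaw":0},
    {"offset":[0.32,0.02,2.18],"yaw":0},
    {"offset":[0.32,0.02,2.18],"yaw":0}
  ]
}}

```text
time_s: 32.95
tool_pos: [0.6203, 0.1765, 0.0906]
eef_rot: [[0.053, 0.999, 0.001], [0.999, -0.053, 0.0], [0.0, 0.001, -1.0]]
force: [0.8, -0.2, -0.8]
grip_width: 0.0277
gripper_force: 62.8
```

Request:
{"op": "jog_arm", "data": {
  "commands": [
    {"offset":[0,0,0],"yaw":0},
    {"offset":[0,0,0],"yaw":0},
    {"offset":[0,0,0],"yaw":0},
    {"offset":[0,0,-0.8],"yaw":0},
    {"offset":[0,0,-1.8],"yaw":0},
    {"offset":[0,0,-2.8],"yaw":0},
    {"offset":[0,0,-3.5],"yaw":0},
    {"offset":[0,0,-3.5],"yaw":0}
  ],
  "fingers": -0.2
}}

```text
time_s: 33.75
tool_pos: [0.621, 0.1768, 0.2711]
eef_rot: [[0.053, 0.999, 0.008], [0.999, -0.053, 0.001], [0.002, 0.008, -1.0]]
force: [-0.5, 0.3, -0.8]
grip_width: 0.0513
gripper_force: 0.0
```

```bash
python3 - <<'E'
from h import *
st=readout.state(); im=get_image('wrist'); save(im,'w16.png')
print('want',row('m',.13))
for r in rects(im,st,['medium_a_c'],.097): print(*r)
plan((.448,-.139,.16),86.3)
E
```

```text
want (np.float64(0.6191176578608142), np.float64(0.17922234605355397))
medium_a_c 0.92 [275.0, 181.0] [621.0, 176.0] [85.0, 30.0] 87.1 [191.0, 170.0, 135.0]
offset [-6.48, -3.1, 2.11] yaw -11.17 or 11.33 q6 0.21 cur -3.0
```

Request:
{"op": "jog_arm", "data": {
  "commands": [
    {"offset":[-6.48,-3.1,2.11],"yaw":-11.17},
    {"offset":[-6.48,-3.1,2.11],"yaw":-11.17},
    {"offset":[-6.48,-3.1,2.11],"yaw":-11.17},
    {"offset":[-6.48,-3.1,2.11],"yaw":-11.17},
    {"offset":[-6.48,-3.1,2.11],"yaw":-11.17},
    {"offset":[-6.48,-3.1,2.11],"yaw":-11.17},
    {"offset":[-6.48,-3.1,2.11],"yaw":-11.17},
    {"offset":[-6.48,-3.1,2.11],"yaw":-11.17},
    {"offset":[-6.48,-3.1,2.11],"yaw":-11.17},
    {"offset":[-6.48,-3.1,2.11],"yaw":-11.17}
  ],
  "fingers": -0.53
}}

```text
time_s: 34.85
tool_pos: [0.4462, -0.14, 0.1575]
eef_rot: [[-0.973, 0.231, -0.003], [0.231, 0.973, 0.001], [0.003, 0.0, -1.0]]
force: [0.4, -0.2, -0.4]
grip_width: 0.0655
gripper_force: 0.0
```

```bash
python3 - <<'E'
from h import *
plan((.448,-.139,.16),86.3)
E
```

```text
offset [-0.03, 0.03, -0.05] yaw -1.21 or 21.29 q6 -1.81 cur 76.6
```

Request:
{"op": "jog_arm", "data": {
  "commands": [
    {"offset":[-0.03,0.03,-0.05],"yaw":-1.21},
    {"offset":[-0.03,0.03,-0.05],"yaw":-1.21},
    {"offset":[-0.03,0.03,-0.05],"yaw":-1.21},
    {"offset":[-0.03,0.03,-0.05],"yaw":-1.21}
  ]
}}

```text
time_s: 35.25
tool_pos: [0.4496, -0.1375, 0.1613]
eef_rot: [[-0.997, 0.071, -0.001], [0.071, 0.997, 0.0], [0.001, 0.0, -1.0]]
force: [-0.0, 0.6, 0.3]
grip_width: 0.0653
gripper_force: 0.0
```

```bash
python3 - <<'E'
from h import *
st=readout.state(); im=get_image('wrist'); save(im,'w17.png'); print(st['tool_pos'])
for r in rects(im,st): print(*r)
p=proj(im,[(.448,-.139,.02)],st)[0].astype(int)
c,s,a=seg(im,st,(p[0]-38,p[1]-80,p[0]+38,p[1]+80))[1:]; print(p,c,s,a)
plan((c[0]/1000,c[1]/1000,.007),a+90)
E
```

```text
[ 0.44955509 -0.13753789  0.16134601]
short_a_c 0.42 [559.0, 336.0] [617.0, 142.0] [30.0, 7.0] 13.4 [100.0, 76.0, 56.0]
medium_a_c 0.69 [535.0, 310.0] [624.0, 114.0] [282.0, 68.0] 13.4 [126.0, 113.0, 90.0]
[275 192] [443.2, -138.2] [121.6, 49.1] -4.1
offset [0.13, -0.02, 3.1] yaw 0.02 or -22.48 q6 -1.96 cur 86.0
```

```bash
python3 - <<'E'
from h import *
st=readout.state(); im=get_image('wrist'); P=im['pixels'].astype(int)
m=((P[:,:,0]-P[:,:,2]>18)&(P[:,:,0]<170)).astype(np.uint8); m=cv2.morphologyEx(m,cv2.MORPH_OPEN,np.ones((3,3)))
n,l,s,c=cv2.connectedComponentsWithStats(m)
k=l[195,277]; print(k,s[k])
cs=np.argwhere(l==k)[:,::-1]; W=toz(im,cs,.02,st)[:,:2]*1000; print(cv2.minAreaRect(W.astype(np.float32)))
E
```

```text
12 [ 258  124   36  125 4253]
((445.9842224121094, -138.64263916015625), (28.873579025268555, 109.44831848144531), 86.84884643554688)
```

Request:
{"op": "jog_arm", "data": {
  "commands": [
    {"offset":[0.07,-0.03,1],"yaw":0},
    {"offset":[0.07,-0.03,2],"yaw":0},
    {"offset":[0.07,-0.03,3.08],"yaw":0},
    {"offset":[0.07,-0.03,3.08],"yaw":0},
    {"offset":[0.07,-0.03,3.08],"yaw":0}
  ]
}}

```text
time_s: 36.0
tool_pos: [0.4461, -0.1389, 0.0083]
eef_rot: [[-0.998, 0.068, -0.002], [0.068, 0.998, 0.001], [0.002, 0.001, -1.0]]
force: [1.4, 0.3, 0.4]
grip_width: 0.0656
gripper_force: 0.0
```

Request:
{"op": "jog_arm", "data": {
  "commands": [
    {"offset":[0,0,0],"yaw":0},
    {"offset":[0,0,0],"yaw":0},
    {"offset":[0,0,0],"yaw":0},
    {"offset":[0,0,0],"yaw":0},
    {"offset":[0,0,0],"yaw":0},
    {"offset":[0,0,0],"yaw":0}
  ],
  "fingers": 1
}}

```text
time_s: 36.6
tool_pos: [0.4473, -0.1395, 0.0101]
eef_rot: [[-0.998, 0.068, 0.003], [0.068, 0.998, -0.002], [-0.003, -0.001, -1.0]]
force: [-3.2, 1.8, 16.9]
grip_width: 0.0283
gripper_force: 58.6
```

Request:
{"op": "jog_arm", "data": {
  "commands": [
    {"offset":[0,0,-1],"yaw":0},
    {"offset":[0,0,-2],"yaw":0},
    {"offset":[0,0,-3],"yaw":0},
    {"offset":[0,0,-4],"yaw":0},
    {"offset":[0,0,-4],"yaw":0},
    {"offset":[0,0,-4],"yaw":0}
  ]
}}

```text
time_s: 37.2
tool_pos: [0.4466, -0.1391, 0.2098]
eef_rot: [[-0.998, 0.068, 0.003], [0.068, 0.998, -0.002], [-0.003, -0.001, -1.0]]
force: [0.6, 0.3, -1.4]
grip_width: 0.0283
gripper_force: 60.8
```

```bash
python3 - <<'E'
from h import *
plan((*row('l',.07),.2),-3)
E
```

```text
offset [-1.77, 8.92, 0.19] yaw 11.14 or -11.36 q6 -1.97 cur 86.1
```

Request:
{"op": "jog_arm", "data": {
  "commands": [
    {"offset":[-1.77,8.92,0.19],"yaw":11.14},
    {"offset":[-1.77,8.92,0.19],"yaw":11.14},
    {"offset":[-1.77,8.92,0.19],"yaw":11.14},
    {"offset":[-1.77,8.92,0.19],"yaw":11.14},
    {"offset":[-1.77,8.92,0.19],"yaw":11.14},
    {"offset":[-1.77,8.92,0.19],"yaw":11.14},
    {"offset":[-1.77,8.92,0.19],"yaw":11.14},
    {"offset":[-1.77,8.92,0.19],"yaw":11.14},
    {"offset":[-1.77,8.92,0.19],"yaw":11.14},
    {"offset":[-1.77,8.92,0.19],"yaw":11.14}
  ]
}}

```text
time_s: 38.2
tool_pos: [0.5591, 0.2805, 0.1977]
eef_rot: [[-0.195, 0.981, -0.002], [0.981, 0.195, -0.001], [-0.0, -0.002, -1.0]]
force: [0.7, -1.1, 0.7]
grip_width: 0.0282
gripper_force: 60.8
```

Request:
{"op": "jog_arm", "data": {
  "commands": [
    {"offset":[0,0,0],"yaw":0},
    {"offset":[0,0,0],"yaw":0}
  ]
}}

```text
time_s: 38.4
tool_pos: [0.5588, 0.2794, 0.1973]
eef_rot: [[-0.203, 0.979, -0.003], [0.979, 0.203, -0.001], [-0.001, -0.003, -1.0]]
force: [-0.3, -1.0, -0.9]
grip_width: 0.0281
gripper_force: 60.8
```

```bash
python3 - <<'E'
from h import *
st=readout.state(); plan((*row('l',.07),.0885),-3)
im=get_image('wrist'); save(im,'w18.png'); held(im,st,.01); print(st['tool_pos'],st['grip_width'])
E
```

```text
offset [0.37, 0.22, 2.17] yaw 1.84 or -20.66 q6 0.14 cur 11.7
short_a_c 0.38 [355.0, 201.0] [573.0, 306.0] [177.0, 132.0] -3.2 [161.0, 158.0, 148.0]
medium_a_c 0.56 [314.0, 356.0] [583.0, 248.0] [24.0, 7.0] -75.6 [143.0, 125.0, 98.0]
[0.55881963 0.27940209 0.19727612] 0.02809447830203099
```

Request:
{"op": "jog_arm", "data": {
  "commands": [
    {"offset":[0.37,0.22,0],"yaw":1.84},
    {"offset":[0.37,0.22,0],"yaw":1.84},
    {"offset":[0.37,0.22,0],"yaw":1.84},
    {"offset":[0.37,0.22,0.6],"yaw":1.84}
  ]
}}

```text
time_s: 39.0
tool_pos: [0.5681, 0.2988, 0.1726]
eef_rot: [[0.052, 0.999, 0.006], [0.999, -0.052, 0.002], [0.003, 0.006, -1.0]]
force: [0.8, 1.3, -0.2]
grip_width: 0.0283
gripper_force: 60.8
```

```bash
python3 - <<'E'
from h import *
st=readout.state(); plan((*row('l',.07),.0885),-3); im=get_image('wrist'); save(im,'w19.png'); print(st['tool_pos'])
P=im['pixels'].astype(int)
m=((P[:,:,0]-P[:,:,2]>18)&(P[:,:,0]<170)).astype(np.uint8); m=cv2.morphologyEx(m,cv2.MORPH_OPEN,np.ones((5,5)))
n,l,s,c=cv2.connectedComponentsWithStats(m); k=l[280,278]; print(k,s[k])
W=toz(im,np.argwhere(l==k)[:,::-1],st['tool_pos'][2]+.01,st)[:,:2]*1000; print(cv2.minAreaRect(W.astype(np.float32)))
E
```

```text
offset [0.01, -0.07, 1.68] yaw 0.0 or -22.5 q6 0.42 cur -3.0
[0.56806563 0.29883031 0.17255331]
4 [  240   160    75   233 15377]
((567.2628173828125, 298.51129150390625), (116.95653533935547, 30.43701934814453), 86.92743682861328)
```

Request:
{"op": "jog_arm", "data": {
  "commands": [
    {"offset":[0,0,0.8],"yaw":0},
    {"offset":[0,-0.05,1.4],"yaw":0},
    {"offset":[0,-0.05,1.68],"yaw":0},
    {"offset":[0,-0.05,1.68],"yaw":0},
    {"offset":[0,-0.05,1.68],"yaw":0}
  ]
}}

```text
time_s: 39.55
tool_pos: [0.5643, 0.2988, 0.0858]
eef_rot: [[0.053, 0.999, 0.0], [0.999, -0.053, 0.0], [0.0, 0.0, -1.0]]
force: [-0.3, -0.3, -0.7]
grip_width: 0.028
gripper_force: 68.6
```

Request:
{"op": "jog_arm", "data": {
  "commands": [
    {"offset":[0,0,0],"yaw":0},
    {"offset":[0,0,0],"yaw":0},
    {"offset":[0,0,0],"yaw":0},
    {"offset":[0,0,-0.8],"yaw":0},
    {"offset":[0,0,-1.8],"yaw":0},
    {"offset":[0,0,-2.8],"yaw":0},
    {"offset":[-0.8,0,-3.8],"yaw":0},
    {"offset":[-1.2,0,-4.8],"yaw":0},
    {"offset":[-1.2,0,-4.8],"yaw":0},
    {"offset":[-1.2,0,-4.8],"yaw":0}
  ],
  "fingers": -0.2
}}

```text
time_s: 40.55
tool_pos: [0.5613, 0.2386, 0.3279]
eef_rot: [[0.056, 0.998, 0.004], [0.998, -0.056, 0.001], [0.001, 0.004, -1.0]]
force: [-0.4, 0.6, 0.4]
grip_width: 0.0514
gripper_force: 0.0
```

```bash
python3 - <<'E'
from h import *
st=readout.state(); im=get_image('wrist'); sc=get_image('scene'); print(st['tool_pos'])
v=np.hstack([cv2.resize(im['pixels'],(400,300)),cv2.resize(sc['pixels'][130:340,120:400],(400,300))])
cv2.imwrite('pics/f.png',v[:,:,::-1])
for q in ('short_a_c','medium_a_c','long_a_c'):
    for r in rects(im,st,[q],.097): print(*r)
E
```

```text
[0.5613176  0.23857832 0.32788901]
short_a_c 0.75 [276.0, 289.0] [550.0, 92.0] [67.0, 29.0] 86.6 [132.0, 104.0, 81.0]
medium_a_c 0.58 [332.0, 218.0] [621.0, 177.0] [89.0, 31.0] 87.1 [191.0, 170.0, 136.0]
long_a_c 0.54 [325.0, 160.0] [592.0, 199.0] [369.0, 314.0] 86.9 [156.0, 154.0, 144.0]
```

View pics/f.png

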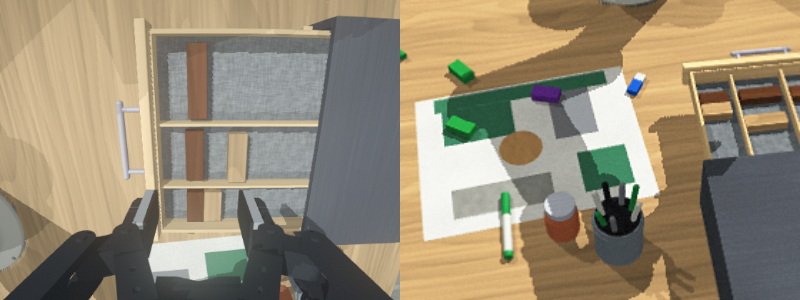

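The left half shows every batten lying across its correct row and the plan is cleared in the right half. However, the wood short now lies right beside the dark short (it was probably knocked). I'll check numerically from closer that it lies flat.

Request:
{"op": "jog_arm", "data": {
  "commands": [
    {"offset":[-1,0,0.5],"yaw":0},
    {"offset":[-2,0,1],"yaw":0},
    {"offset":[-2,0,1],"yaw":0},
    {"offset":[-2,0,1],"yaw":0}
  ]
}}

```text
time_s: 41.2
tool_pos: [0.5548, 0.1384, 0.2734]
eef_rot: [[0.057, 0.998, -0.003], [0.998, -0.057, -0.0], [-0.0, -0.003, -1.0]]
force: [0.4, 0.6, 0.6]
grip_width: 0.0514
gripper_force: 0.0
```

```bash
python3 - <<'E'
from h import *
st=readout.state(); im=get_image('wrist'); save(im,'w20.png'); print(st['tool_pos'])
def U(w): w=np.array(w)/1000; return (np.array([w@[np.cos(t0),np.sin(t0)]-.479, w@[-np.sin(t0),np.cos(t0)]-.23606])*1000).round(1)
P=im['pixels'].astype(int)
def D(u,v,z):
    u+=.479; v+=.23606; return (u*np.cos(t0)-v*np.sin(t0),u*np.sin(t0)+v*np.cos(t0),z)
# R-B and R sampled along u at top height, mid-row and at two v
for v in (-.135,-.1175,-.1):
    us=np.arange(.03,.16,.004); q=proj(im,[D(u,v,.097) for u in us],st).round().astype(int)
    print(v,[(int(u*1000),int(P[y,x,0]),int(P[y,x,0]-P[y,x,2])) for u,(x,y) in zip(us,q)])
for v0,u in ((-.1175,.065),(-.1175,.1)):
    vs=np.arange(-.165,-.07,.004); q=proj(im,[D(u,v,.097) for v in vs],st).round().astype(int)
    print('u',u,[(int(v*1000),int(P[y,x,0]),int(P[y,x,0]-P[y,x,2])) for v,(x,y) in zip(vs,q)])
E
```

```text
[0.55482347 0.13839718 0.27336168]
-0.135 [(30, 141, 0), (34, 143, 0), (38, 136, 0), (42, 141, -1), (46, 134, 1), (50, 125, 24), (54, 131, 57), (58, 128, 55), (62, 126, 54), (66, 126, 53), (70, 125, 54), (74, 124, 52), (78, 122, 49), (82, 200, 58), (86, 201, 61), (90, 193, 56), (94, 195, 58), (98, 195, 58), (102, 189, 58), (106, 198, 59), (110, 102, 7), (114, 118, 2), (118, 138, -2), (122, 134, -2), (126, 131, 0), (130, 133, 0), (134, 135, -2), (138, 139, -4), (142, 138, -3), (146, 136, -2), (150, 137, -3), (154, 133, -3), (158, 137, -2)]
-0.1175 [(30, 136, 0), (34, 152, -2), (38, 142, -1), (42, 144, -1), (46, 146, -2), (50, 129, 34), (54, 130, 58), (58, 124, 53), (62, 125, 55), (66, 124, 54), (70, 123, 54), (74, 123, 53), (78, 120, 53), (82, 198, 61), (86, 200, 59), (90, 192, 58), (94, 194, 59), (98, 196, 58), (102, 187, 58), (106, 195, 57), (110, 114, 19), (114, 101, 6), (118, 146, -2), (122, 150, -4), (126, 147, -2), (130, 148, -3), (134, 144, -2), (138, 143, -3), (142, 143, -3), (146, 139, -1), (150, 149, -4), (154, 144, -4), (158, 145, -4)]
-0.1 [(30, 131, 1), (34, 148, -1), (38
[... 589 characters left out ...]
1, 128, 53), (-136, 127, 54), (-132, 124, 53), (-128, 125, 53), (-124, 125, 53), (-120, 125, 54), (-116, 123, 55), (-112, 125, 55), (-108, 125, 54), (-104, 123, 53), (-100, 122, 53), (-96, 123, 55), (-92, 122, 52), (-88, 99, 40), (-84, 91, 22), (-80, 164, 37), (-76, 214, 55), (-72, 186, 52)]
u 0.1 [(-165, 222, 57), (-161, 182, 50), (-157, 187, 51), (-153, 189, 52), (-149, 158, 50), (-145, 193, 58), (-141, 190, 57), (-136, 190, 58), (-132, 190, 59), (-128, 191, 58), (-124, 191, 58), (-120, 191, 57), (-116, 191, 58), (-112, 192, 58), (-108, 192, 58), (-104, 189, 58), (-100, 190, 58), (-96, 190, 58), (-92, 191, 60), (-88, 155, 49), (-84, 110, 25), (-80, 165, 38), (-76, 219, 56), (-72, 188, 51)]
```

Both shorts lie flat side by side: u 50–80 and 81–109 mm, v −149 to −88 mm, well inside their row. Now to shut the drawer, pushing on the handle bar from the front with closed fingers.

```bash
python3 - <<'E'
from h import *
plan((.374,.217,.20),-3)
E
```

```text
offset [1.34, -3.7, 1.49] yaw -0.02 or 22.48 q6 0.17 cur -3.2
```

Request:
{"op": "jog_arm", "data": {
  "commands": [
    {"offset":[1.34,-3.7,0.5],"yaw":0},
    {"offset":[1.34,-3.7,0.5],"yaw":0},
    {"offset":[1.34,-3.7,0.5],"yaw":0},
    {"offset":[1.34,-3.7,0.8],"yaw":0},
    {"offset":[1.34,-3.7,1.49],"yaw":0},
    {"offset":[1.34,-3.7,1.49],"yaw":0},
    {"offset":[1.34,-3.7,1.49],"yaw":0},
    {"offset":[1.34,-3.7,1.49],"yaw":0}
  ],
  "fingers": 1
}}

```text
time_s: 42.05
tool_pos: [0.3754, 0.2169, 0.2021]
eef_rot: [[0.055, 0.998, 0.001], [0.998, -0.055, 0.001], [0.001, 0.001, -1.0]]
force: [1.3, 1.5, 0.2]
grip_width: 0.0
gripper_force: 0.0
```

```bash
python3 - <<'E'
from h import *
st=readout.state(); print(st['tool_pos'],st['grip_width']); plan((.374,.217,.081),-3)
im=get_image('wrist'); save(im,'w21.png')
for d in place_of('unit_drawer0_handle','wrist'): print(np.round(d['point']),round(d['confidence'],2),toz(im,[d['point']],.099,st).round(3))
E
```

```text
[0.37542682 0.21693932 0.20213526] 4.0602413917491735e-05
offset [-0.0, -0.03, 2.42] yaw -0.02 or 22.48 q6 0.4 cur -3.2
[366. 207.] 0.61 [[0.442 0.214 0.099]]
[494. 234.] 0.17 [[0.545 0.186 0.099]]
```

Request:
{"op": "jog_arm", "data": {
  "commands": [
    {"offset":[0,0,1],"yaw":0},
    {"offset":[0,0,2],"yaw":0},
    {"offset":[0,0,2.42],"yaw":0},
    {"offset":[0,0,2.42],"yaw":0},
    {"offset":[0,0.3,2.42],"yaw":0},
    {"offset":[0,0.6,2.42],"yaw":0},
    {"offset":[0,0.75,2.42],"yaw":0},
    {"offset":[0,0.9,2.42],"yaw":0},
    {"offset":[0,1.1,2.42],"yaw":0},
    {"offset":[0,1.35,2.42],"yaw":0}
  ]
}}

```text
time_s: 43.15
tool_pos: [0.4423, 0.2128, 0.0796]
eef_rot: [[0.055, 0.998, -0.0], [0.998, -0.055, 0.0], [0.0, -0.0, -1.0]]
force: [-2.2, 0.9, 2.6]
grip_width: -0.0004
gripper_force: 0.9
```

Request:
{"op": "jog_arm", "data": {
  "commands": [
    {"offset":[0,0.3,0],"yaw":0},
    {"offset":[0,0.6,0],"yaw":0},
    {"offset":[0,0.9,0],"yaw":0},
    {"offset":[0,1.2,0],"yaw":0},
    {"offset":[0,1.5,0],"yaw":0},
    {"offset":[0,1.8,0],"yaw":0},
    {"offset":[0,2.1,0],"yaw":0},
    {"offset":[0,2.4,0],"yaw":0},
    {"offset":[0,2.7,0],"yaw":0},
    {"offset":[0,3.0,0],"yaw":0}
  ]
}}

```text
time_s: 44.15
tool_pos: [0.5928, 0.2044, 0.0792]
eef_rot: [[0.055, 0.998, -0.0], [0.998, -0.055, 0.0], [0.0, -0.0, -1.0]]
force: [-1.5, 0.7, 2.2]
grip_width: 0.0
gripper_force: 0.8
```

Request:
{"op": "jog_arm", "data": {
  "commands": [
    {"offset":[0,0.3,0],"yaw":0},
    {"offset":[0,0.6,0],"yaw":0},
    {"offset":[0,0.85,0],"yaw":0},
    {"offset":[0,1.05,0],"yaw":0},
    {"offset":[0,1.2,0],"yaw":0},
    {"offset":[0,1.3,0],"yaw":0},
    {"offset":[0,1.35,0],"yaw":0}
  ]
}}

```text
time_s: 44.85
tool_pos: [0.6591, 0.2008, 0.0792]
eef_rot: [[0.055, 0.998, -0.0], [0.998, -0.055, -0.0], [-0.0, -0.0, -1.0]]
force: [-0.5, -1.0, 0.0]
grip_width: -0.0002
gripper_force: 0.4
```

Request:
{"op": "jog_arm", "data": {
  "commands": [
    {"offset":[0,0.05,0],"yaw":0},
    {"offset":[0,0.1,0],"yaw":0},
    {"offset":[0,0.1,0],"yaw":0}
  ]
}}

```text
time_s: 45.15
tool_pos: [0.664, 0.2007, 0.0796]
eef_rot: [[0.055, 0.998, 0.0], [0.998, -0.055, 0.0], [0.0, 0.0, -1.0]]
force: [-0.6, 0.2, -0.1]
grip_width: 0.0001
gripper_force: 0.0
```

Request:
{"op": "jog_arm", "data": {
  "commands": [
    {"offset":[0,0.05,0],"yaw":0},
    {"offset":[0,0.1,0],"yaw":0},
    {"offset":[0,0.1,0],"yaw":0}
  ]
}}

```text
time_s: 45.45
tool_pos: [0.6668, 0.2006, 0.0794]
eef_rot: [[0.055, 0.999, -0.005], [0.999, -0.055, -0.0], [-0.0, -0.005, -1.0]]
force: [-22.8, -0.8, 8.4]
grip_width: -0.0
gripper_force: 11.1
```

Request:
{"op": "jog_arm", "data": {
  "commands": [
    {"offset":[0,0.04,0],"yaw":0},
    {"offset":[0,0.04,0],"yaw":0}
  ]
}}

```text
time_s: 45.65
tool_pos: [0.6671, 0.2006, 0.0794]
eef_rot: [[0.054, 0.998, -0.009], [0.999, -0.054, -0.001], [-0.001, -0.009, -1.0]]
force: [-39.5, -1.1, 17.9]
grip_width: -0.0005
gripper_force: 19.8
```

Request:
{"op": "jog_arm", "data": {
  "commands": [
    {"offset":[0,-0.3,0],"yaw":0},
    {"offset":[0,-0.6,0],"yaw":0},
    {"offset":[0,-1.2,-0.5],"yaw":0},
    {"offset":[0,-2.0,-1.5],"yaw":0},
    {"offset":[0,-2.5,-2.5],"yaw":0},
    {"offset":[0,-2.5,-4.0],"yaw":0},
    {"offset":[0,-2.0,-4.5],"yaw":0},
    {"offset":[0,-2.0,-4.5],"yaw":0},
    {"offset":[0,-2.0,-4.5],"yaw":0},
    {"offset":[0,-2.0,-4.5],"yaw":0}
  ]
}}

```text
time_s: 46.65
tool_pos: [0.571, 0.2057, 0.3041]
eef_rot: [[0.055, 0.998, -0.0], [0.998, -0.055, 0.0], [0.0, -0.0, -1.0]]
force: [-0.0, 0.2, -0.4]
grip_width: 0.0
gripper_force: 0.0
```

```bash
python3 - <<'E'
from h import *
st=readout.state(); print(st['time_s'],st['tool_pos'])
im=get_image('wrist'); save(im,'w22.png')
for q,z in (('unit_drawer0_handle',.099),('unit_front',.134),('row_medium',.077)):
  for d in place_of(q,'wrist'): print(q,np.round(d['point']),round(d['confidence'],2),toz(im,[d['point']],z,st).round(3))
P=im['pixels'].astype(int)
# profile across front -> unit at v=centre+.06: wood(R-B high) vs dark
def D(u,v,z): v+=.236; return (u*np.cos(t0)-v*np.sin(t0),u*np.sin(t0)+v*np.cos(t0),z)
for v in (-.1,.02,.1):
    us=np.arange(.67,.76,.004); q=proj(im,[D(u,v,.121) for u in us],st).round().astype(int)
    print([(int(u*1000),*P[y,x].tolist()) for u,(x,y) in zip(us,q) if 0<=y<420 and 0<=x<560])
E
```

```text
46.65 [0.57095697 0.20573705 0.30408199]
unit_drawer0_handle [389. 176.] 0.64 [[0.686 0.199 0.099]]
unit_front [450. 184.] 0.84 [[0.734 0.198 0.134]]
row_medium [432. 190.] 0.78 [[0.742 0.175 0.077]]
[(670, 180, 158, 123), (674, 178, 160, 128), (678, 173, 156, 122), (682, 180, 163, 127), (686, 175, 157, 123), (690, 171, 153, 119), (694, 176, 158, 125), (698, 175, 158, 124), (702, 181, 163, 129), (706, 177, 158, 125), (710, 223, 204, 166), (714, 224, 206, 167), (718, 222, 204, 166), (722, 197, 178, 142), (726, 89, 85, 82), (730, 94, 92, 90), (734, 105, 105, 106), (738, 103, 105, 106), (742, 101, 102, 105), (746, 101, 102, 104), (750, 98, 98, 102), (754, 100, 100, 105), (758, 98, 101, 104)]
[(670, 163, 163, 167), (674, 143, 128, 102), (678, 122, 109, 88), (682, 170, 153, 122), (686, 177, 160, 128), (690, 174, 157, 124), (694, 169, 151, 120), (698, 169, 151, 119), (702, 183, 165, 131), (706, 179, 161, 128), (710, 223, 204, 165), (714, 220, 201, 164), (718, 216, 197, 160), (722, 207, 189, 152), (726, 88, 85, 82), (730, 89, 86, 84), (734, 103, 102, 103), (738, 101, 101, 102), (742, 100, 100, 103), (746, 99, 100, 104), (750, 99, 101, 104), (754, 98, 99, 103), (758, 95, 97, 101)]
[(670, 183, 160, 125), (674, 173, 155, 122), (678, 160, 143, 111), (682, 179, 160, 127), (686, 176, 158, 125), (690, 192, 173, 137), (694, 167, 149, 117), (698, 161, 143, 112), (702, 177, 159, 124), (706, 175, 158, 124), (710, 216, 198, 159), (714, 217, 198, 160), (718, 214, 195, 157), (722, 211, 191, 153), (726, 82, 79, 76), (730, 85, 83, 84), (734, 97, 97, 98), (738, 96, 97, 100), (742, 93, 94, 98), (746, 94, 96, 98), (750, 90, 92, 95), (754, 89, 92, 93), (758, 89, 93, 97)]
```

```bash
python3 -c "
from cell import workorder; print(workorder.close_job())"
```

```text
the job is handed in; nothing more can be done
None
```

All five battens (two short, two medium, one long) lie flat across their rows in the top drawer, and the drawer is shut against its stop. The two shorts ended up side by side in the narrow row. The pen pot, jar, marker and eraser were left alone, and I handed the job in at about 47 s; no verdict came back.

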